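Load the UV-C sanitiser tube with repaired harmonicas

TASK

Sanitise the repaired harmonicas: feed every harmonica in the green tray lengthwise, one after another, into the open tube of the grey UV-C lamp housing, each pushing the one before it deeper, until the last is wholly inside, then shut the door fully over the mouth. Drop the power pack into its bay and swing the locking lever shut across it, and only when door and lever are shut flip the chrome toggle switch up to its stop to start the lamp. Leave the loose comb, the reed plate and the two reed wrenches where they lie.

Things in the scene. Friction and masses are not known exactly. Their poses are not given: they have to be found in the camera images.
- mouth (a point): centre of the tube mouth's lower edge, on the tube floor 16 mm above the desk. x runs along the tube, into it; y is across, to the side of the housing nearest the robot; z is up. The tube is rectangular, closed at its far end: 36 mm wide (48 at the mouth, narrowing over the first 10 mm), 32 mm high, 425 mm deep, room for four harmonicas end to end. The housing's front face around the mouth is at x = 0
- shelf_end (a point): middle of the outer edge of the loading shelf: the tube floor runs on outside the mouth at the same height as a flat sheet without rails, 100 mm long and 74 mm wide. This point is at x = -100, y = 0, z = 0 in the mouth's axes (same axes)
- lamp_top (a point): the UV-C sanitiser, a long grey lamp housing fixed to the desk, 437 mm long (x, from the mouth), 84 mm wide, its flat top 64 mm above the desk. This point is on the top's centre line at x = 100, y = 0, z = 48 mm in the mouth's axes (same axes). A control pod stands on the top from x = 180 to 260 mm, up to 86 mm above the tube floor
- door (a joint): grey door of the mouth on an upright hinge at the side away from the robot; panel 78 mm wide, 46 high, 4 thick. Value in rad: 0 is shut, positive is open; starts folded back at 2.2 to 2.7, stop at 2.85. It swings over the shelf, 2 mm above it. Stiff hinge (0.08 N m): stays where left. Shut, its inner face is 4 mm in front of the housing face; the seal fills the gap
- door_hinge (a point): a point on the door's hinge line, half-way up the door, at x = -4, y = -40, z = 25 mm in the mouth's axes. It turns with the door: its y axis points from the hinge to the free edge, its -x axis out of the door's outer face. A black knob, 15 mm across, stands 14 mm out of that face, 70 mm from the hinge
- door_face (a point): the middle of the door's outer face, half-way up, 40 mm from the hinge line and 4 mm out; same axes as door_hinge. Pushing here moves the door
- toggle (a joint): the chrome bat toggle switch on the sloped panel of the control pod. Value in rad: 0 is off (flipped down the slope, towards the robot), 0.70 is the upper stop, on. It turns about an axis along the tube and stays where it is left, without a snap; about 1 N at the tip moves it
- toggle_tip (a point): the tip of the toggle's bat; the bat is 30 mm long from pivot to tip, 6 mm thick and 9 mm at the tip. It moves from the robot's side of the pivot (off) up and away from the robot (on)
- toggle_pivot (a point): the toggle's pivot, at x = 220, y = 2, z = 77.6 mm in the mouth's axes, same axes. Off, the bat leans 40 degrees from upright towards +y; on, it is upright. The panel under it slopes down at 20 degrees towards +y, 6 mm below the pivot
- bay_floor (a point): centre of the floor of the pack's open-topped pocket on the robot's side of the housing; same axes as the mouth, at x = 75, y = 79, z = -10 mm there, 6 mm above the desk. The pocket is 66 mm (x) by 44 mm (y) and 20 mm deep, with 4 mm walls at both x ends; the housing's side rises 37 mm from the centre towards -y. There is free room beyond both x ends
- pack_mid (a point): the power pack, a grey block with a black band, standing on the desk: 62 mm long (its x) by 40 mm wide (its y) by 38 mm high, about 180 g. This point is its centre. It goes in upright, long side along the tube, either way round, and stands 18 mm proud of the pocket's walls
- lever (a joint): the pack's locking lever: a flat steel arm, 12 mm wide and 8 thick, on an upright pivot at the robot's side of the bay; its underside clears the seated pack by 2.5 mm. Value in rad: 0 is shut, the arm lying across the middle of the pack; positive is open; about 1.57 points along the tube's +x, clear of the pocket. It starts at 1.4 to 1.7. Stiff (0.04 N m): stays where left
- lever_pivot (a point): the lever's pivot, at the arm's mid-thickness, at x = 75, y = 118, z = 34.5 mm in the mouth's axes. It turns with the lever: its -y axis points along the arm to the free end, 60 mm off; +x is the side to push on to shut it
- lever_knob (a point): middle of the black knob that stands up near the lever's free end, 53 mm from the pivot; 12 mm across, 16 mm high, its foot on the arm; same axes as lever_pivot
- tray_in (a point): the pale green shallow plastic plate tray, fixed, 204 mm (its x) by 296 mm (its y), floor 3 mm above the desk, rim 7 mm above the desk; this point is the centre of its inner floor
- harp0_mid (a point): a repaired ten-hole harmonica (three or four are there, all alike; the state gives None for a missing one), lying flat in the tray: 102 mm long (its x), 27 mm wide (its y), 20 mm high (its z), about 75 g; mahogany comb between nickel cover plates. This point is its centre. It may go in either way round and either face up
- harp1_mid (a point): a repaired ten-hole harmonica (three or four are there, all alike; the state gives None for a missing one), lying flat in the tray: 102 mm long (its x), 27 mm wide (its y), 20 mm high (its z), about 75 g; mahogany comb between nickel cover plates. This point is its centre. It may go in either way round and either face up
- harp2_mid (a point): a repaired ten-hole harmonica (three or four are there, all alike; the state gives None for a missing one), lying flat in the tray: 102 mm long (its x), 27 mm wide (its y), 20 mm high (its z), about 75 g; mahogany comb between nickel cover plates. This point is its centre. It may go in either way round and either face up
- harp3_mid (a point): a repaired ten-hole harmonica (three or four are there, all alike; the state gives None for a missing one), lying flat in the tray: 102 mm long (its x), 27 mm wide (its y), 20 mm high (its z), about 75 g; mahogany comb between nickel cover plates. This point is its centre. It may go in either way round and either face up
- comb: a spare mahogany comb, 102 x 27 x 6.5 mm, lying flat on the desk; its origin is the centre of its underside. Not part of the job: leave it where it lies
- reed_plate: a nickel reed plate, 104 x 28 x 2 mm, lying flat on the desk; its origin is the centre of its underside. Not part of the job: leave it where it lies
- wrench0: a steel reed wrench, 115 x 9 x 4 mm, lying flat on the desk; its origin is the centre of its underside. Not part of the job: leave it where it lies
- wrench1: a steel reed wrench, 98 x 9 x 4 mm, lying flat on the desk; its origin is the centre of its underside. Not part of the job: leave it where it lies
Things that resemble listed ones, but are neither listed nor needed, are in the scene too. What is shaped like the part that bears harp1_mid but pink or red is not meant.

How it is judged (in metres and radians):
On the way, in this order (a step that is already met when the one before it is completed fails the run):
1. every harmonica is inside the tube (x of harp0_mid in the frame of mouth between 0.045 and 0.43 m and y of harp0_mid in the frame of mouth between -0.02 and 0.02 m and z of harp0_mid in the frame of mouth between 0 and 0.035 m and x of harp1_mid in the frame of mouth between 0.045 and 0.43 m and y of harp1_mid in the frame of mouth between -0.02 and 0.02 m and z of harp1_mid in the frame of mouth between 0 and 0.035 m and x of harp2_mid in the frame of mouth between 0.045 and 0.43 m and y of harp2_mid in the frame of mouth between -0.02 and 0.02 m and z of harp2_mid in the frame of mouth between 0 and 0.035 m and x of harp3_mid in the frame of mouth between 0.045 and 0.43 m and y of harp3_mid in the frame of mouth between -0.02 and 0.02 m and z of harp3_mid in the frame of mouth between 0 and 0.035 m), for 0.2 s.
2. the door is shut over the loaded tube (all of step 1 and value of joint door below 0.07 rad), for 0.2 s.
3. the lamp is switched on, with the power pack locked in its bay (value of joint door below 0.07 rad and horizontal distance between pack_mid and bay_floor below 0.006 m and z of pack_mid in the frame of bay_floor between 0.015 and 0.0225 m and angle between pack_mid's own z axis and vertical below 0.08 rad and value of joint lever below 0.15 rad and value of joint toggle above 0.58 rad), for 0.2 s.
At the end, for the whole second after the job is handed in: All harmonicas at rest inside the tube (tail at most 6 mm out of the mouth), door shut (below 0.07 rad), pack upright in its bay (within 6 mm sideways and 3 mm of the floor), lever shut across it (below 0.15 rad), toggle up (above 0.58 of 0.70 rad) (all of step 1 and all of step 3 and linear speed of each of harp0, harp1, harp2, harp3 below 0.02 m/s); the robot touches nothing.
It fails at once if the lamp is switched on while the door is open (value of joint toggle above 0.35 rad and value of joint door above 0.15 rad).
It fails at once if the lamp is switched on while the pack's locking lever is open (value of joint toggle above 0.35 rad and value of joint lever above 0.3 rad).
It fails at once if the spare comb, the reed plate or a reed wrench is moved by more than 20 mm (distance of any of comb, reed_plate, wrench0, wrench1 from where it was at the start of the episode above 0.02 m).
Of harp0, harp1, harp2, harp3 only 3 to 4 are there at a start; the rules pass over those that are not, and their reading is None.
At some moment in a run one of harp0, harp1, harp2, harp3 may be knocked a few centimetres aside while the robot is not near it.
Once in a run the grip may slacken for a moment while it holds something.
It also fails if it takes over 210 s, if anything falls off the work surface, if the arm or the gripper's body presses on something with over 40 N, if the wrist force passes 120 N, or if a joint passes its speed limit or range.

ROBOT

A 6-joint arm with a two-finger parallel gripper is mounted at the origin on the work surface. World frame = base frame: x ahead of the robot, y to its left, z up, the work surface at z = 0. Lengths are in mm, angles in rad, forces in N, time in s.
With the tool pointing down it reaches from about 275 to 750 mm from the base axis. Payload 10.2 kg.
Tool frame: the origin (TCP) lies between the finger pads; the fingertips stand 11 mm ahead of it and the grasp point (between the pads) lies 8 mm behind it (ctrl.tip_extent is the distance from the TCP to the fingertips, in mm); z points along the fingers, y is the direction in which the jaws open and shut (so a half turn about z gives the same grasp; the last joint's range is limited). The gripper opens to 85 mm and grips with 20 to 120 N. Pads are 22 mm wide; open, the fingers measure 114 mm over their backs; the gripper's body (76 mm by 85 mm) begins 54 mm behind the grasp point. The pads swing forward as they close: fully open they stand 13 mm farther back than shut.
Start: joints at [-1.546, 0.313, 1.498, -0, 1.331, -0.223], TCP at [128.754, -508.973, 242.294] pointing down, gripper open.
Joint ranges: [-2.94, 2.94], [-0.97, 2.17], [0.19, 2.56], [-1.23, 4.37], [0.02, 3.11], [-2.88, 2.88]. Speed limits (rad/s): [2.39, 2.39, 3.01, 3.14, 3.14, 3.14].

INTERFACE

Orientations are given as a unit quaternion [w, x, y, z].
In Python, from rig import ctrl gives the robot as it stands.
- The arm moves only by the tool apply_moves, never from a script. Its argument "commands" is a list of rows, each a list of 5 numbers: the finger opening in cm, from 0 to 8.54, then the shift along the tool's x, y, z in cm, then the turn about the tool's z in rad. In form: [[jaw, dx, dy, dz, roll], ...]. A call has 1 to 12 rows; each row shifts and turns the commanded pose from where the row before left it, along the tool's axes as they then stand; what a row does not reach is not made up. A row lasts 1/12 s, in which the tool goes at most 41.7 mm and 7.16 degrees, less where a joint would pass 70% of its speed; a pose out of reach is approached as far as the arm can. A call with a gripper value outside its range is refused whole. The fingers move at their own pace and stop on an object; "squeeze" is the grip in N (left out, the last holds). Time passes only in rows, so rows that do not move let the fingers close. It gives the time, the measured TCP pose, the force and the opening at its end, in the units of the state.
- ctrl.sense(): the state, without advancing time (a new reading comes with each control period).
- ctrl.capture(name): name is "scene" or "top" or "wrist"; returns the picture (420x560x3 uint8, red, green, blue); there is no depth.
- ctrl.camera_info(name): a dict with "fov_y" (degrees; the focal length in pixels is half the picture's height over the tangent of half this angle, whatever the lens; pixels are square), "cx", "cy" (the principal point, pixels), "camera_from_world" (4x4, takes a point from world to camera coordinates). Camera axes: x right, y down, z forward; pixel columns grow to the right and rows downward; lengths in mm; the calibration is good to about 2 mm. A picture is of the moment at which its call begins: read the wrist's pose just before it. camera_info takes no time and is no camera call; for the wrist camera it gives the pose at the moment of the call.
- ctrl.finish_job(): hands the job in, once; it reports no verdict.
The state is a dict: "time_s": time; "joints": joint angles; "dq": joint speeds; "tau": joint torques, N m; "eef_pos": TCP position; "ee_rot": TCP orientation; "force": force on the tool from outside, world axes, zero at the start; "wrist_torque": the same for the moment, N m; "grip_width": opening from 0.0 (shut) to 1.0 (fully open).
Only numpy, scipy, OpenCV 4.12 (cv2) and the standard library are available. Lean on these libraries where they do the work, as an engineer would, in place of code of your own. Each camera call takes 0.05 s, during which the arm holds its last target.

## Working session

There is one attempt and no reset: what is moved stays moved. The work goes in short steps, Python scripts to look and compute and a tool call to move; the robot and the scene stay as the last step left them, time stands still between calls to the robot, and variables do not carry over. Pictures are saved under pics/ and viewed, and the job is handed in when it is done.

Besides the shell and the picture viewer there is one more tool, called after ">>>" as a command line: name --pt "numbers of a row" for each row, then --argument value for the rest. apply_moves: Moves the arm, as the interface text tells. Its arguments: {"type":"object","properties":{"commands":{"type":"array"},"squeeze":{"type":"number"}},"required":["commands"]}

```bash
ls; mkdir -p pics
python3 - <<'E'
from rig import ctrl
import cv2
print(ctrl.sense())
for n in ("scene","top","wrist"):
    i=ctrl.camera_info(n); print(n,i)
    im=ctrl.capture(n); cv2.imwrite(f"pics/{n}0.png",im[:,:,::-1])
E
```

```text
pics
{'time_s': 0.0, 'joints': array([-1.54639151e+00,  3.13426565e-01,  1.49845961e+00, -2.39157691e-05,
        1.33098899e+00, -2.23410767e-01]), 'dq': array([ 0.00021586,  0.00159425, -0.00018721, -0.00011822, -0.00046275,
        0.00044475]), 'tau': array([-2.79606156e-04, -4.12271976e+01, -2.59740186e+01, -2.07291641e-04,
        4.17282747e-03,  1.02894086e-05]), 'eef_pos': array([ 128.7464065 , -508.71008632,  241.73857912]), 'ee_rot': array([-6.39233311e-04,  9.92332690e-01,  1.23593772e-01,  5.21447647e-05]), 'force': array([ 0.07850233, -0.43858725, -0.60928751]), 'wrist_torque': array([-0.04454445, -0.02015775,  0.03432857]), 'grip_width': 0.9993880167869158}
scene {'fov_y': 45.250694983558965, 'cx': 281.635190115486, 'cy': 207.86557115659198, 'camera_from_world': array([[ 6.20376044e-02,  9.98067212e-01,  3.62998429e-03,
         8.18368202e+01],
       [ 5.79640354e-01, -3.30678746e-02, -8.14201189e-01,
        -1.92848333e+02],
       [-8.12507474e-01,  5.26151766e-02, -5.80571483e-01,
         1.73775109e+03],
       [ 0.00000000e+00,  0.00000000e+00,  0.00000000e+00
[... 227 characters left out ...]
[-9.94181363e-01,  1.42970277e-02, -1.06766158e-01,
         4.90789017e+02],
       [ 1.06618621e-01, -1.07141504e-02, -9.94242263e-01,
         1.21279117e+03],
       [ 0.00000000e+00,  0.00000000e+00,  0.00000000e+00,
         1.00000000e+00]])}
wrist {'fov_y': 62.866334903690586, 'cx': 274.67237575142025, 'cy': 205.67464257471045, 'camera_from_world': array([[ 2.46847501e-01, -9.69053212e-01, -1.47781711e-03,
        -5.25219650e+02],
       [-9.18970389e-01, -2.34573254e-01,  3.16968157e-01,
        -4.30758097e+01],
       [-3.07505667e-01, -7.68847271e-02, -9.48435029e-01,
         3.80550412e+02],
       [ 0.00000000e+00,  0.00000000e+00,  0.00000000e+00,
         1.00000000e+00]])}
```

View pics/scene0.png

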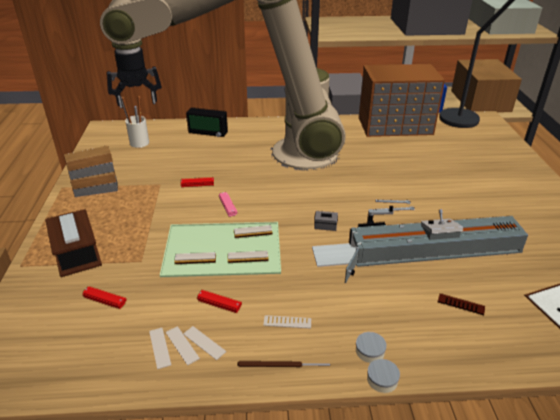

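View pics/top0.png

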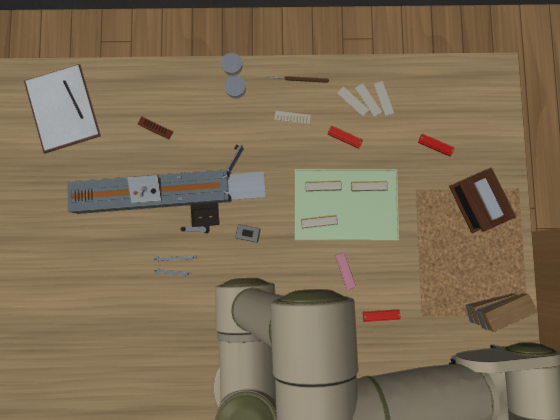

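View pics/wrist0.png

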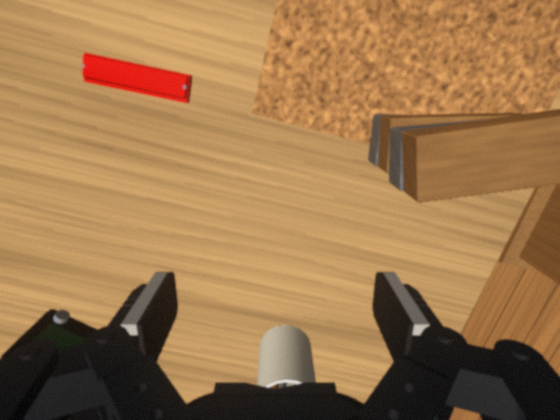

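The scene shows three harmonicas with nickel tops in the green tray, at about (323,186), (369,186) and (319,222) in the top view. The red and pink look-alikes are outside it. The housing lies to the left with its mouth facing right, and the shelf is at (246,186). The door is folded out to (235,158), the pack is at (248,233), the bay at (205,214) and the lever at (195,229). Next I'll enlarge the top view and measure.

```bash
cat > h.py <<'E'
import numpy as np, cv2
from rig import ctrl
def K(i):
    f=210/np.tan(np.radians(i["fov_y"])/2); return f,i["cx"],i["cy"]
def ray(i,px):
    f,cx,cy=K(i); T=np.array(i["camera_from_world"]); R=T[:3,:3]; t=T[:3,3]
    px=np.atleast_2d(np.array(px,float)); d=np.c_[(px[:,0]-cx)/f,(px[:,1]-cy)/f,np.ones(len(px))]@R
    return -R.T@t,d
def onz(i,px,z):
    o,d=ray(i,px); return o+d*((z-o[2])/d[:,2])[:,None]
def proj(i,P):
    f,cx,cy=K(i); T=np.array(i["camera_from_world"]); P=np.atleast_2d(P)
    c=P@T[:3,:3].T+T[:3,3]; return np.c_[f*c[:,0]/c[:,2]+cx,f*c[:,1]/c[:,2]+cy]
def grab(n,name):
    i=ctrl.camera_info(n); im=ctrl.capture(n)[:,:,::-1].copy(); cv2.imwrite(f"pics/{name}.png",im)
    import pickle; pickle.dump((i,im),open(f"pics/{name}.pkl","wb")); return i,im
def load(name):
    import pickle; return pickle.load(open(f"pics/{name}.pkl","rb"))
def crop(im,x0,y0,x1,y1,s,name):
    c=cv2.resize(im[y0:y1,x0:x1],None,fx=s,fy=s,interpolation=cv2.INTER_CUBIC); cv2.imwrite(f"pics/{name}.png",c)
E
python3 - <<'E'
from h import *
i,im=grab("top","top1")
crop(im,60,130,280,280,3.6,"c1"); crop(im,280,160,410,250,6,"c2")
E
```

```text
(no output)
```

View pics/c1.png

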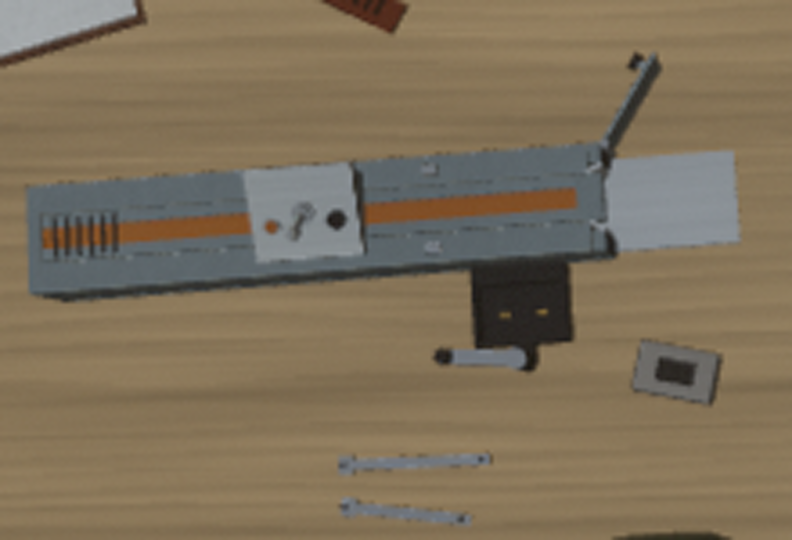

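View pics/c2.png

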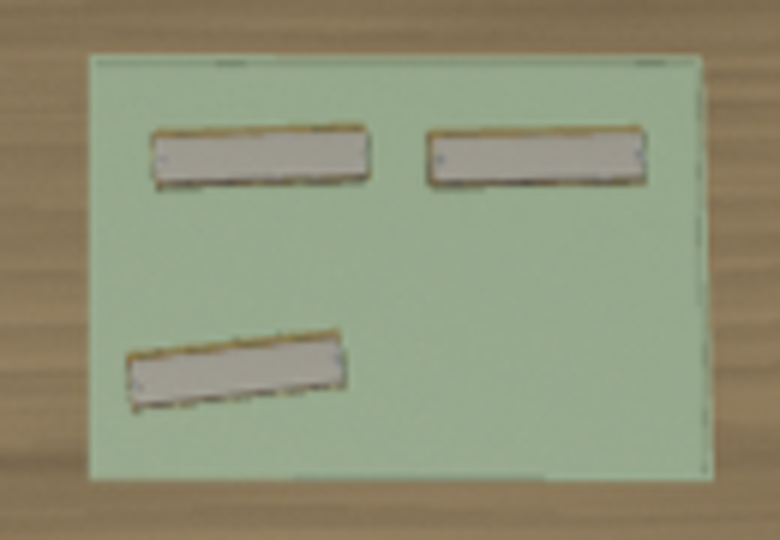

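Run:
```python
from h import *
i,im=load("top1")
f=lambda p:np.array(p)/3.6+[60,130]
sh=onz(i,f([(735,150),(740,241),(607,160),(613,251)]),16); print("shelf",sh.round(1))
ho=onz(i,f([(25,186),(603,143),(615,256),(32,295)]),64); print("housing",ho.round(1))
st=onz(i,f([(42,238),(577,198)]),64); print("stripe",st.round(1), np.degrees(np.arctan2(*(st[0]-st[1])[:2])))
pk=onz(i,f([(638,341),(718,353),(711,403),(633,391)]),38);print("pack",pk.round(1),pk.mean(0))
g=lambda p:np.array(p)/6+[280,160]
for c in ([(152,131),(368,125),(370,178),(156,187)],[(428,131),(644,127),(646,181),(430,186)],[(126,353),(339,331),(346,385),(134,409)]):
    P=onz(i,g(c),20); print("harp",P.mean(0).round(1), np.linalg.norm(P[0]-P[1]),np.linalg.norm(P[1]-P[2]),np.degrees(np.arctan2((P[0]-P[1])[0],(P[0]-P[1])[1])))
```

```text
shelf [[595.4 -33.1  16. ]
 [522.3 -36.4  16. ]
 [588.8  68.7  16. ]
 [515.7  64.   16. ]]
housing [[565.8 504.7  64. ]
 [593.1  65.5  64. ]
 [505.8  56.5  64. ]
 [482.3 496.2  64. ]]
stripe [[525.7 490.4  64. ]
 [550.7  85.4  64. ]] -3.539038326026446
pack [[442.6  42.   38. ]
 [432.4 -19.6  38. ]
 [394.  -13.9  38. ]
 [404.1  46.   38. ]] [418.30758021  13.61785534  38.        ]
harp [ 551.3 -202.3   20. ] 102.94243087468149 25.50082971248313 -0.8170840800884037
harp [ 549.  -333.5   20. ] 103.12739851862457 25.99639989935823 -0.2794825328592571
harp [ 449.4 -188.    20. ] 101.16065644435072 25.713689172590996 -5.073831622898446
```

```bash
cat >> h.py <<'E'
from scipy.spatial.transform import Rotation as Ro
def pose():
    s=ctrl.sense(); q=s["ee_rot"]; R=Ro.from_quat([q[1],q[2],q[3],q[0]]).as_matrix()
    return s,np.array(s["eef_pos"]),R,np.arctan2(R[1,0],R[0,0])
def plan(tgt,yawdeg=None,n=12):
    """rows to bring the TCP to tgt with tool-x yaw"""
    s,p,R,yaw=pose(); dy=0 if yawdeg is None else np.radians(yawdeg)-yaw
    dy=(dy+np.pi)%(2*np.pi)-np.pi; roll=-dy/n; d=(np.array(tgt,float)-p)/n; out=[]
    for k in range(n):
        y=yaw+dy*k/n; c,sn=np.cos(y),np.sin(y)
        out.append([round((c*d[0]+sn*d[1])/10,2),round((sn*d[0]-c*d[1])/10,2),round(-d[2]/10,2),round(roll,3)])
    print("at",p.round(1),"yaw",np.degrees(yaw).round(1),"step mm",np.linalg.norm(d).round(1),"t",round(s["time_s"],2),"jaw",round(s["grip_width"]*8.54,2),"F",s["force"].round(1))
    if abs(dy)<1e-3: print(n,"x",out[0])
    else: print(out)
E
python3 - <<'E'
from h import *
print(ctrl.tip_extent)
plan((500,-250,280),93.5,14)
E
```

```text
11.0
at [ 128.8 -508.8  242. ] yaw 14.2 step mm 32.4 t 0.2 jaw 8.54 F [ 0.9 -0.6 -0.7]
[[np.float64(3.02), np.float64(-1.14), np.float64(-0.27), np.float64(-0.099)], [np.float64(3.12), np.float64(-0.84), np.float64(-0.27), np.float64(-0.099)], [np.float64(3.19), np.float64(-0.53), np.float64(-0.27), np.float64(-0.099)], [np.float64(3.23), np.float64(-0.21), np.float64(-0.27), np.float64(-0.099)], [np.float64(3.23), np.float64(0.11), np.float64(-0.27), np.float64(-0.099)], [np.float64(3.2), np.float64(0.43), np.float64(-0.27), np.float64(-0.099)], [np.float64(3.15), np.float64(0.74), np.float64(-0.27), np.float64(-0.099)], [np.float64(3.06), np.float64(1.05), np.float64(-0.27), np.float64(-0.099)], [np.float64(2.94), np.float64(1.35), np.float64(-0.27), np.float64(-0.099)], [np.float64(2.79), np.float64(1.63), np.float64(-0.27), np.float64(-0.099)], [np.float64(2.62), np.float64(1.9), np.float64(-0.27), np.float64(-0.099)], [np.float64(2.42), np.float64(2.15), np.float64(-0.27), np.float64(-0.099)], [np.float64(2.19), np.float64(2.38), np.float64(-0.27), np.float64(-0.099)], [np.float64(1.95), np.float64(2.58), np.float64(-0.27), np.float64(-0.099)]]
```

>>> apply_moves --pt "8.5 3.0 -1.1 -0.3 -0.1" --pt "8.5 3.1 -0.8 -0.3 -0.1" --pt "8.5 3.2 -0.5 -0.3 -0.1" --pt "8.5 3.2 -0.2 -0.3 -0.1" --pt "8.5 3.2 0.1 -0.3 -0.1" --pt "8.5 3.2 0.4 -0.3 -0.1" --pt "8.5 3.1 0.7 -0.3 -0.1" --pt "8.5 3.1 1.0 -0.3 -0.1" --pt "8.5 2.9 1.3 -0.3 -0.1" --pt "8.5 2.8 1.6 -0.3 -0.1" --pt "8.5 2.6 1.9 -0.3 -0.1" --pt "8.5 2.4 2.1 -0.3 -0.1"

```text
time_s: 1.2
eef_pos: [443.8, -284.6, 278.4]
ee_rot: [-0.0, 0.748, 0.664, 0.0]
force: [-0.6, 0.0, 0.3]
grip_width: 0.996
```

```bash
sed -i 's/    out.append(\[/    out.append([float(v) for v in [/; s/round(roll,3)\])/round(roll,3)]])/' h.py
python3 - <<'E'
from h import *
plan((500,-250,280),93.5,6)
E
```

```text
at [ 443.8 -284.6  278.4] yaw 83.2 step mm 11.0 t 1.2 jaw 8.51 F [-0.6  0.   0.3]
[[0.68, 0.86, -0.03, -0.03], [0.66, 0.88, -0.03, -0.03], [0.63, 0.9, -0.03, -0.03], [0.6, 0.92, -0.03, -0.03], [0.58, 0.94, -0.03, -0.03], [0.55, 0.95, -0.03, -0.03]]
```

>>> apply_moves --pt "8.5 0.7 0.9 0 -0.03" --pt "8.5 0.7 0.9 0 -0.03" --pt "8.5 0.6 0.9 0 -0.03" --pt "8.5 0.6 0.9 0 -0.03" --pt "8.5 0.6 0.9 0 -0.03" --pt "8.5 0.5 0.9 0 -0.03" --pt "8.5 0 0 0 0"

```text
time_s: 1.78
eef_pos: [499.6, -250.9, 278.1]
ee_rot: [-0.0, 0.686, 0.728, 0.0]
force: [0.6, -0.0, -0.1]
grip_width: 0.994
```

Run:
```python
from h import *
i,im=grab("wrist","w1"); plan((556,-10,280),93.5,12)
```

```text
at [ 498.9 -251.3  278.1] yaw 93.3 step mm 20.7 t 1.83 jaw 8.53 F [ 1.4  0.  -0. ]
[[1.98, 0.59, -0.02, -0.0], [1.98, 0.59, -0.02, -0.0], [1.98, 0.59, -0.02, -0.0], [1.98, 0.59, -0.02, -0.0], [1.98, 0.59, -0.02, -0.0], [1.98, 0.59, -0.02, -0.0], [1.98, 0.59, -0.02, -0.0], [1.98, 0.59, -0.02, -0.0], [1.98, 0.6, -0.02, -0.0], [1.98, 0.6, -0.02, -0.0], [1.98, 0.6, -0.02, -0.0], [1.98, 0.6, -0.02, -0.0]]
```

View pics/w1.png

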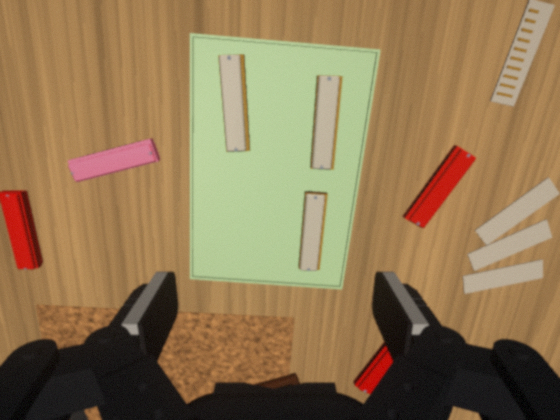

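The wrist view shows the three harmonicas at (234,103), (326,122) and (313,231) on the green tray. The red and pink decoys are all outside it.

```bash
cat >> h.py <<'E'
def harps(i,im,z=23):
    """grey/brown blobs inside the green tray -> centre, yaw, sizes at the top plane"""
    hsv=cv2.cvtColor(im,cv2.COLOR_BGR2HSV)
    g=((hsv[...,0]>40)&(hsv[...,0]<80)&(hsv[...,1]>40)&(hsv[...,2]>100)).astype(np.uint8)
    cs,_=cv2.findContours(g,cv2.RETR_EXTERNAL,cv2.CHAIN_APPROX_SIMPLE); c=max(cs,key=cv2.contourArea)
    t=np.zeros_like(g); cv2.drawContours(t,[cv2.convexHull(c)],-1,1,-1); t=cv2.erode(t,np.ones((5,5)))
    b=cv2.morphologyEx(((g==0)&(t>0)).astype(np.uint8),cv2.MORPH_OPEN,np.ones((5,5)))
    res=[]
    for c in cv2.findContours(b,cv2.RETR_EXTERNAL,cv2.CHAIN_APPROX_NONE)[0]:
        if cv2.contourArea(c)<300: continue
        P=onz(i,c[:,0,:],z)[:,:2].astype(np.float32); (cx,cy),(w,h),a=cv2.minAreaRect(P)
        bx=cv2.boxPoints(((cx,cy),(w,h),a)); e=[bx[1]-bx[0],bx[2]-bx[1]]; L=max(e,key=np.linalg.norm)
        yaw=np.degrees(np.arctan2(L[1],L[0]))%180
        res.append((round(cx,1),round(cy,1),round(yaw,1),round(max(w,h),1),round(min(w,h),1)))
    return res
E
python3 - <<'E'
from h import *
i,im=load("w1")
print(harps(i,im)); i,im=load("top1"); print(harps(i,im))
E
```

```text
[(549.9, -330.4, np.float32(90.5), 105.3, 29.8), (551.8, -200.7, np.float32(91.2), 102.0, 29.6), (451.3, -186.9, np.float32(95.7), 101.8, 29.3)]
[(450.7, -185.6, np.float32(95.2), 101.7, 29.0), (550.1, -331.4, np.float32(89.2), 103.0, 25.9), (553.4, -199.1, np.float32(89.2), 99.9, 28.8)]
```

>>> apply_moves --pt "8.5 2 0.6 0 0" --pt "8.5 2 0.6 0 0" --pt "8.5 2 0.6 0 0" --pt "8.5 2 0.6 0 0" --pt "8.5 2 0.6 0 0" --pt "8.5 2 0.6 0 0" --pt "8.5 2 0.6 0 0" --pt "8.5 2 0.6 0 0" --pt "8.5 2 0.6 0 0" --pt "8.5 2 0.6 0 0" --pt "8.5 2 0.6 0 0" --pt "8.5 0 0 0 0"

```text
time_s: 2.83
eef_pos: [552.0, -25.8, 278.4]
ee_rot: [-0.0, 0.686, 0.728, 0.0]
force: [-0.3, -0.7, 0.2]
grip_width: 0.995
```

Run:
```python
from h import *
i,im=grab("wrist","w2"); plan((556,-10,280),93.5,12)
```

```text
at [551.8 -27.4 278.3] yaw 93.3 step mm 1.5 t 2.88 jaw 8.49 F [-1.1 -0.3 -0.4]
[[0.14, 0.04, -0.01, -0.0], [0.14, 0.04, -0.01, -0.0], [0.14, 0.04, -0.01, -0.0], [0.14, 0.04, -0.01, -0.0], [0.14, 0.04, -0.01, -0.0], [0.14, 0.04, -0.01, -0.0], [0.14, 0.04, -0.01, -0.0], [0.14, 0.04, -0.01, -0.0], [0.14, 0.04, -0.01, -0.0], [0.14, 0.04, -0.01, -0.0], [0.14, 0.04, -0.01, -0.0], [0.14, 0.04, -0.01, -0.0]]
```

View pics/w2.png

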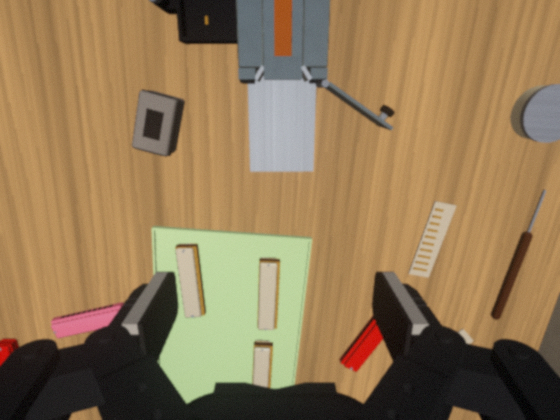

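The shelf spans about (249..316, 80..172), and the housing front is at row 80. The pack is at (158,122) and the door runs from (320,82) to (392,127).

Run:
```python
from h import *
i,im=load("w2")
hsv=cv2.cvtColor(im,cv2.COLOR_BGR2HSV)
print(hsv[130,280],hsv[60,250],hsv[100,142],hsv[60,283])
m=cv2.inRange(hsv,(95,15,150),(125,90,255)); m[:80]=0; m[:,:235]=0;m[:,330:]=0;m[185:]=0
m=cv2.morphologyEx(m,cv2.MORPH_OPEN,np.ones((5,5)))
c=max(cv2.findContours(m,cv2.RETR_EXTERNAL,cv2.CHAIN_APPROX_NONE)[0],key=cv2.contourArea)[:,0,:]
print(c.min(0),c.max(0))
def edge(cols,rows):
    pass
L=c[(c[:,0]<265)&(c[:,1]>95)&(c[:,1]<165)];Rr=c[(c[:,0]>300)&(c[:,1]>95)&(c[:,1]<165)];B=c[(c[:,1]>165)&(c[:,0]>258)&(c[:,0]<308)]
for n,e in (("L",L),("R",Rr),("B",B)):
    P=onz(i,e+[0.0,0.0],16); v=cv2.fitLine(P[:,:2].astype(np.float32),cv2.DIST_L2,0,.01,.01).ravel(); print(n,v[2:].round(1),np.degrees(np.arctan2(v[1],v[0])).round(2)%180,len(e))
# orange stripe
o=cv2.inRange(hsv,(3,150,100),(18,255,255)); o[90:]=0
c=max(cv2.findContours(o,cv2.RETR_EXTERNAL,cv2.CHAIN_APPROX_NONE)[0],key=cv2.contourArea)[:,0,:]
P=onz(i,c,64); print("stripe",P[c[:,1]>45].mean(0), P[:,1].min())
crop(im,120,0,400,190,2.8,"c3")
```

```text
[114  14 187] [103  30 120] [ 16  35 137] [104  33 117]Traceback (most recent call last):
  File "<stdin>", line 7, in <module>
ValueError: max() iterable argument is empty
```

```bash
cat > shelf.py <<'E'
from h import *
import sys
i,im=load(sys.argv[1])
hsv=cv2.cvtColor(im,cv2.COLOR_BGR2HSV)
m=cv2.inRange(hsv,(95,5,150),(130,90,255)); m[:82]=0; m[:,:235]=0;m[:,330:]=0;m[185:]=0
m=cv2.morphologyEx(m,cv2.MORPH_OPEN,np.ones((5,5)))
c=max(cv2.findContours(m,cv2.RETR_EXTERNAL,cv2.CHAIN_APPROX_NONE)[0],key=cv2.contourArea)[:,0,:]
print(c.min(0),c.max(0))
L=c[(c[:,0]<265)&(c[:,1]>95)&(c[:,1]<165)];Rr=c[(c[:,0]>300)&(c[:,1]>95)&(c[:,1]<165)];B=c[(c[:,1]>165)&(c[:,0]>258)&(c[:,0]<308)]
for n,e in (("L",L),("R",Rr),("B",B)):
    P=onz(i,e+[0.0,0.0],16); v=cv2.fitLine(P[:,:2].astype(np.float32),cv2.DIST_L2,0,.01,.01).ravel(); print(n,v[2:].round(1),np.degrees(np.arctan2(v[1],v[0])).round(2)%180,len(e))
o=cv2.inRange(hsv,(3,150,100),(18,255,255)); o[90:]=0;o[:,:240]=0;o[:,330:]=0
c=max(cv2.findContours(o,cv2.RETR_EXTERNAL,cv2.CHAIN_APPROX_NONE)[0],key=cv2.contourArea)[:,0,:]
P=onz(i,c,64); print("stripe",P.mean(0), P[:,1].min())
crop(im,120,0,400,190,2.8,"c3")
E
python3 shelf.py w2
```

```text
[249  82] [314 169]
L [522.   11.1] 93.55 69
R [591.3  15.3] 93.47 69
B [561.5 -31. ] 3.47 49
stripe [550.38748251 109.93550403  64.        ] 86.53818964383552
```

View pics/c3.png

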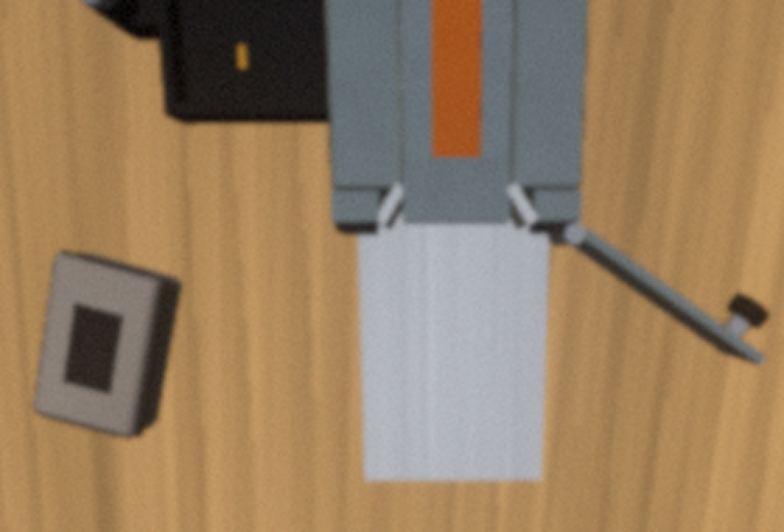

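Run:
```python
from h import *
plan((552.5,-235,80),91.5,11)
```

```text
at [551.8 -27.4 278.3] yaw 93.3 step mm 26.1 t 2.88 jaw 8.49 F [-1.1 -0.3 -0.4]
[[-1.88, -0.1, 1.8, 0.003], [-1.89, -0.1, 1.8, 0.003], [-1.89, -0.09, 1.8, 0.003], [-1.89, -0.09, 1.8, 0.003], [-1.89, -0.08, 1.8, 0.003], [-1.89, -0.08, 1.8, 0.003], [-1.89, -0.07, 1.8, 0.003], [-1.89, -0.07, 1.8, 0.003], [-1.89, -0.06, 1.8, 0.003], [-1.89, -0.05, 1.8, 0.003], [-1.89, -0.05, 1.8, 0.003]]
```

>>> apply_moves --pt "5.5 -1.9 -0.1 1.8 0.003" --pt "5.5 -1.9 -0.1 1.8 0.003" --pt "5.5 -1.9 -0.1 1.8 0.003" --pt "5.5 -1.9 -0.1 1.8 0.003" --pt "5.5 -1.9 -0.1 1.8 0.003" --pt "5.5 -1.9 -0.1 1.8 0.003" --pt "5.5 -1.9 -0.1 1.8 0.003" --pt "5.5 -1.9 -0.1 1.8 0.003" --pt "5.5 -1.9 0 1.8 0.003" --pt "5.5 -1.9 0 1.8 0.003" --pt "5.5 -1.9 0 1.8 0.003" --pt "5.5 0 0 0 0"

```text
time_s: 3.88
eef_pos: [550.3, -240.7, 76.8]
ee_rot: [-0.002, 0.7, 0.714, -0.001]
force: [-0.3, 0.3, -0.8]
grip_width: 0.644
```

Run:
```python
from h import *
i,im=grab("wrist","w3"); plan((552.5,-235,17),91.5,6)
```

```text
at [ 551.1 -239.3   78.6] yaw 91.2 step mm 10.3 t 3.93 jaw 5.49 F [ 0.1 -0.4  0.7]
[[0.07, 0.03, 1.03, -0.001], [0.07, 0.03, 1.03, -0.001], [0.07, 0.03, 1.03, -0.001], [0.07, 0.03, 1.03, -0.001], [0.07, 0.03, 1.03, -0.001], [0.07, 0.03, 1.03, -0.001]]
```

View pics/w3.png

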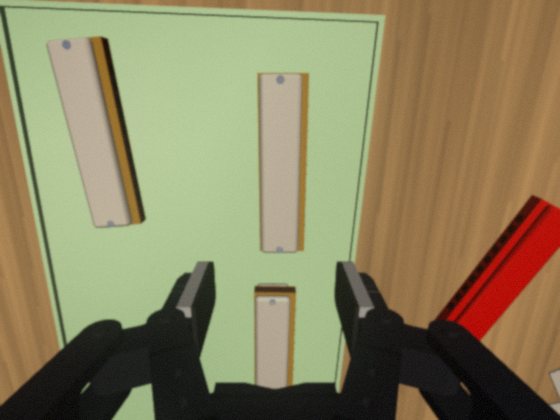

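Harmonica A is at (280,163), centred between the fingers, with the next one behind it at (273,340). I'm lowering and gripping.

>>> apply_moves --pt "5.5 0.1 0 1.0 0" --pt "5.5 0.1 0 1.0 0" --pt "5.5 0.1 0 1.0 0" --pt "5.5 0.1 0.1 1.0 0" --pt "5.5 0 0.1 1.0 0" --pt "5.5 0 0 1.1 0" --pt "5.5 0 0 0 0" --pt "0 0 0 0 0" --pt "0 0 0 0 0" --pt "0 0 0 0 0" --pt "0 0 0 0 0" --pt "0 0 0 0 0" --squeeze 45

```text
time_s: 4.93
eef_pos: [554.9, -233.5, 20.0]
ee_rot: [0.001, 0.699, 0.716, 0.0]
force: [-0.3, 1.6, 4.1]
grip_width: 0.302
```

Run:
```python
from h import *
i,im=grab("wrist","w4"); plan((559,-235,90),93.5,4)
```

```text
at [ 554.9 -233.6   20. ] yaw 91.4 step mm 17.5 t 4.98 jaw 2.58 F [-0.3  0.1  4.1]
[[-0.04, 0.1, -1.75, -0.009], [-0.04, 0.1, -1.75, -0.009], [-0.04, 0.1, -1.75, -0.009], [-0.04, 0.1, -1.75, -0.009]]
```

View pics/w4.png

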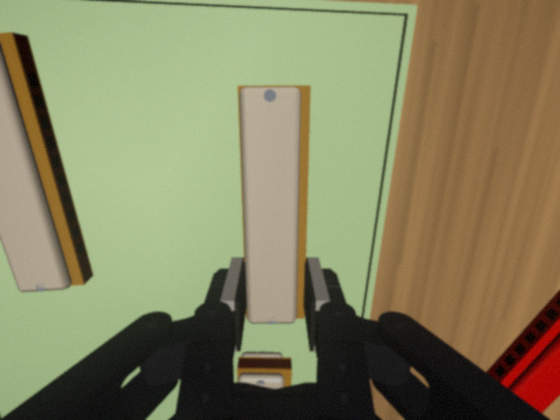

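>>> apply_moves --pt "0 0 0 -1.8 -0.01" --pt "0 0 0.1 -1.8 -0.01" --pt "0 0 0.2 -1.8 -0.01" --pt "0 0 0.2 -1.8 -0.01" --pt "0 0 0 0 0"

```text
time_s: 5.4
eef_pos: [561.1, -233.8, 94.7]
ee_rot: [0.003, 0.684, 0.73, 0.001]
force: [-0.4, -0.4, 0.5]
grip_width: 0.297
```

Run:
```python
from h import *
i,im=grab("wrist","w5"); plan((560.1,-45,60),93.5,11)
```

```text
at [ 560.2 -233.4   92.6] yaw 93.7 step mm 17.4 t 5.45 jaw 2.61 F [ 0.  -0.6 -1.3]
[[1.71, 0.11, 0.3, 0.0], [1.71, 0.11, 0.3, 0.0], [1.71, 0.11, 0.3, 0.0], [1.71, 0.11, 0.3, 0.0], [1.71, 0.11, 0.3, 0.0], [1.71, 0.11, 0.3, 0.0], [1.71, 0.11, 0.3, 0.0], [1.71, 0.11, 0.3, 0.0], [1.71, 0.11, 0.3, 0.0], [1.71, 0.1, 0.3, 0.0], [1.71, 0.1, 0.3, 0.0]]
```

View pics/w5.png

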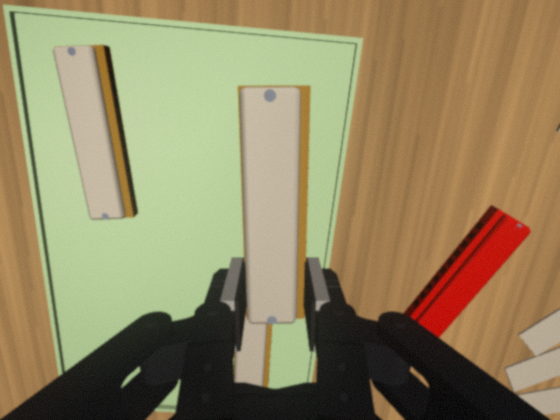

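The harmonica is held straight (column 270, rows 88–322). I'm carrying it to the shelf.

>>> apply_moves --pt "0 1.7 0.1 0.3 0" --pt "0 1.7 0.1 0.3 0" --pt "0 1.7 0.1 0.3 0" --pt "0 1.7 0.1 0.3 0" --pt "0 1.7 0.1 0.3 0" --pt "0 1.7 0.1 0.3 0" --pt "0 1.7 0.1 0.3 0" --pt "0 1.7 0.1 0.3 0" --pt "0 1.7 0.1 0.3 0" --pt "0 1.7 0.1 0.3 0" --pt "0 1.7 0.1 0.3 0" --pt "0 0 0 0 0"

```text
time_s: 6.45
eef_pos: [556.8, -41.5, 56.3]
ee_rot: [-0.002, 0.683, 0.73, -0.001]
force: [-0.9, 0.2, -1.4]
grip_width: 0.3
```

Run:
```python
from h import *
i,im=grab("wrist","w6"); plan((560.1,-45,34),93.5,3)
```

```text
at [557.3 -43.2  56.8] yaw 93.8 step mm 7.7 t 6.5 jaw 2.54 F [-0.2 -0.6 -0.4]
[[-0.07, 0.09, 0.76, 0.002], [-0.07, 0.09, 0.76, 0.002], [-0.07, 0.09, 0.76, 0.002]]
```

View pics/w6.png

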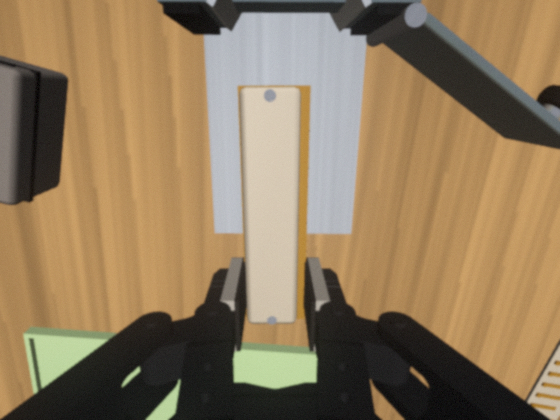

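Run:
```python
from h import *
i,im=load("w6")
print(onz(i,[(214,233),(352,233),(206,35),(364,35),(207,16),(366,12)],16).round(1))
P=onz(i,[(240,87),(310,87),(246,322),(306,318)],50);print(P.round(1))
```

```text
[[522.5 -36.4  16. ]
 [597.3 -31.1  16. ]
 [517.6  60.9  16. ]
 [589.2  65.8  16. ]
 [518.   68.6  16. ]
 [588.7  75.   16. ]]
[[537.3  39.5  50. ]
 [563.9  41.3  50. ]
 [544.1 -66.6  50. ]
 [572.5 -62.3  50. ]]
```

>>> apply_moves --pt "0 0 0.1 0.8 0.004" --pt "0 0 0.1 0.8 0.004" --pt "0 0 0.15 0.7 0.004" --pt "0 0 0 0 0" --pt "0 0 0 0 0"

```text
time_s: 6.92
eef_pos: [561.8, -45.8, 34.6]
ee_rot: [-0.001, 0.689, 0.725, -0.0]
force: [0.2, 0.3, -1.0]
grip_width: 0.298
```

Run:
```python
from h import *
i,im=grab("wrist","w7"); plan((555.6,28,34),93.5,8)
P=onz(i,[(240,87),(310,87),(246,322),(306,318)],28);print(P.round(1))
```

```text
at [561.9 -45.8  35. ] yaw 92.9 step mm 9.3 t 6.97 jaw 2.58 F [-0.4 -0.3 -0.7]
[[0.93, -0.03, 0.01, -0.001], [0.93, -0.03, 0.01, -0.001], [0.93, -0.03, 0.01, -0.001], [0.93, -0.03, 0.01, -0.001], [0.93, -0.03, 0.01, -0.001], [0.93, -0.03, 0.01, -0.001], [0.93, -0.02, 0.01, -0.001], [0.93, -0.02, 0.01, -0.001]]
[[543.6  35.4  28. ]
 [570.2  36.8  28. ]
 [548.7 -71.   28. ]
 [577.2 -67.2  28. ]]
```

View pics/w7.png

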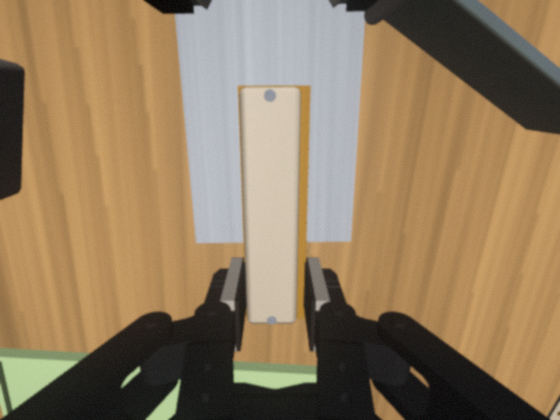

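>>> apply_moves --pt "0 1.0 -0.05 0 0" --pt "0 1.0 -0.05 0 0" --pt "0 1.0 -0.05 0 -0.003" --pt "0 1.0 0 0 -0.003" --pt "0 1.0 0 0 0" --pt "0 1.0 0 0 0" --pt "0 1.0 0 0 0" --pt "0 0.6 0 0 0" --pt "0 0.6 0 0 0" --pt "0 0 0 0 0"

```text
time_s: 7.8
eef_pos: [555.9, 37.3, 35.3]
ee_rot: [-0.0, 0.686, 0.728, 0.0]
force: [0.1, -0.4, -0.1]
grip_width: 0.302
```

Run:
```python
from h import *
i,im=grab("wrist","w8"); plan((554.5,46,34),93.5,2)
```

```text
at [556.   36.7  35.3] yaw 93.4 step mm 4.8 t 7.85 jaw 2.56 F [-0.2 -0.2 -0.4]
[[0.47, -0.05, 0.06, -0.001], [0.47, -0.05, 0.06, -0.001]]
```

View pics/w8.png

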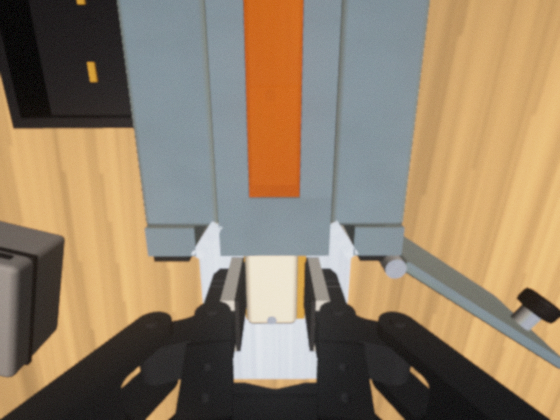

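The head is inside the tube and the harmonica is centred under the lintel at (275,258). Next I release, back off, shut the jaws and push the tail.

>>> apply_moves --pt "0 0.3 0 0.15 0" --pt "4.5 0 0 0 0" --pt "4.5 0 0 0 0" --pt "4.5 0 0 0 0" --pt "4.5 -1.0 0 -0.1 0" --pt "4.5 -1.2 0 -0.1 0" --pt "4.5 -1.2 0 -0.1 0" --pt "4.5 -1.2 0 0 0" --pt "0 0 0 0 0" --pt "0 0 0 0 0" --pt "0 0 0 0 0" --pt "0 0 0 0 0"

```text
time_s: 8.85
eef_pos: [558.4, -6.3, 36.7]
ee_rot: [-0.0, 0.686, 0.727, -0.0]
force: [-1.0, 0.5, -0.6]
grip_width: -0.001
```

Run:
```python
from h import *
i,im=grab("wrist","w9"); plan((554.8,40,36),93.5,6)
```

```text
at [558.4  -6.2  36.7] yaw 93.4 step mm 7.7 t 8.9 jaw -0.03 F [ 0.3 -0.1 -1. ]
[[0.77, -0.02, 0.01, -0.0], [0.77, -0.01, 0.01, -0.0], [0.77, -0.01, 0.01, -0.0], [0.77, -0.01, 0.01, -0.0], [0.77, -0.01, 0.01, -0.0], [0.77, -0.01, 0.01, -0.0]]
```

View pics/w9.png

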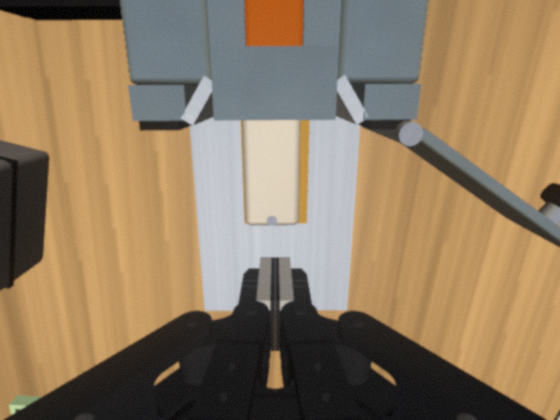

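>>> apply_moves --pt "0 0.8 0 0 0" --pt "0 0.8 0 0 0" --pt "0 0.8 0 0 0" --pt "0 0.8 0 0 0" --pt "0 0.8 0 0 0" --pt "0 0.8 0 0 0" --pt "0 0.6 0 0 0" --pt "0 0.4 0 0 0" --pt "0 0 0 0 0"

```text
time_s: 9.65
eef_pos: [555.1, 52.1, 36.8]
ee_rot: [-0.0, 0.686, 0.728, 0.0]
force: [-0.2, 0.7, 0.4]
grip_width: -0.001
```

Run:
```python
from h import *
i,im=grab("wrist","w10"); plan((554.5,-40,140),93.5,6)
```

```text
at [555.1  51.6  36.8] yaw 93.4 step mm 23.0 t 9.7 jaw 0.01 F [-0.2 -0.3 -0.3]
[[-1.52, -0.1, -1.72, -0.0], [-1.52, -0.1, -1.72, -0.0], [-1.52, -0.1, -1.72, -0.0], [-1.52, -0.1, -1.72, -0.0], [-1.52, -0.1, -1.72, -0.0], [-1.52, -0.1, -1.72, -0.0]]
```

View pics/w10.png

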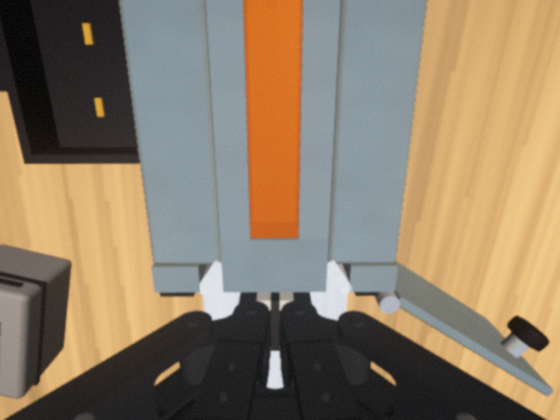

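>>> apply_moves --pt "0 -1.5 0 -1.0 0" --pt "4 -2.5 0 -2.0 0" --pt "6 -2.5 0 -2 0" --pt "6 -2.5 0 -2 0" --pt "6 -2.5 0 -2.0 0" --pt "6 -2.5 -1.5 -1 0" --pt "6 -2.5 -1.5 0 0" --pt "6 -2.5 -1.5 0 0" --pt "6 -2.5 -1.5 0 0" --pt "6 -2.5 -1.5 0 0" --pt "6 -2.5 -1.5 0 0" --pt "6 0 0 0 0"

```text
time_s: 10.7
eef_pos: [478.8, -222.6, 136.9]
ee_rot: [0.0, 0.688, 0.726, -0.0]
force: [-0.7, 0.5, -0.3]
grip_width: 0.701
```

Run:
```python
from h import *
i,im=grab("wrist","w11"); print(harps(i,im)); plan((454.9,-222.7,90),95.7,4)
```

```text
[(560.5, -326.3, np.float32(89.8), 113.3, 54.2), (418.0, -314.4, np.float32(93.5), 76.8, 22.2), (451.2, -186.3, np.float32(95.8), 101.3, 28.4)]
at [ 479.7 -220.7  136.9] yaw 93.1 step mm 13.3 t 10.75 jaw 6.0 F [-0.1  0.7 -0.3]
[[-0.02, -0.62, 1.17, -0.011], [-0.01, -0.62, 1.17, -0.011], [-0.0, -0.62, 1.17, -0.011], [0.01, -0.62, 1.17, -0.011]]
```

View pics/w11.png

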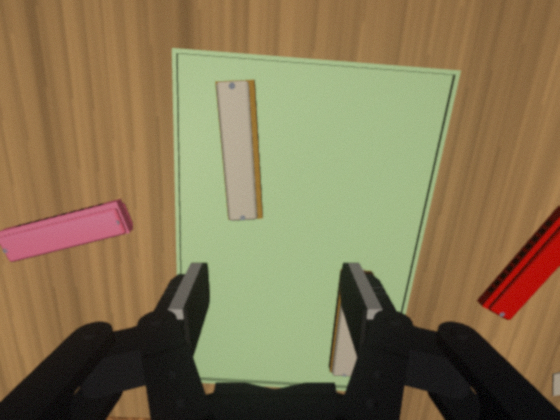

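Harmonica C is at (239,150) and hasn't moved: (451.2,−186.3), yaw 95.8. I'm going down on it.

>>> apply_moves --pt "6 0 -0.6 1.2 -0.011" --pt "6 0 -0.6 1.2 -0.011" --pt "6 0 -0.6 1.2 -0.011" --pt "6 0 -0.65 1.2 -0.011" --pt "6 0 0 1.2 0" --pt "6 0 0 1.2 0" --pt "6 0 0 1.2 0" --pt "6 0 0 1.2 0" --pt "6 0 0 1.2 0" --pt "6 0 0 0.7 0" --pt "6 0 0 0 0"

```text
time_s: 11.67
eef_pos: [455.9, -219.5, 20.6]
ee_rot: [-0.001, 0.67, 0.742, -0.0]
force: [0.0, -0.0, -0.5]
grip_width: 0.7
```

Run:
```python
from h import *
i,im=grab("wrist","w12"); plan((454.9,-222.7,20),95.7,1)
```

```text
at [ 456.2 -219.9   21.5] yaw 95.9 step mm 3.5 t 11.72 jaw 5.98 F [ 0.6 -0.1  0.4]
[[-0.27, -0.16, 0.15, 0.003]]
```

View pics/w12.png

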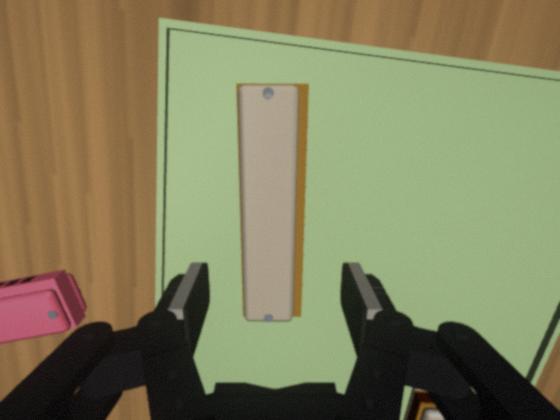

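Well placed, with the tail at row 320 as before. I'm gripping and lifting.

>>> apply_moves --pt "6 -0.1 -0.15 0.1 0" --pt "0 0 0 0 0" --pt "0 0 0 0 0" --pt "0 0 0 0 0" --pt "0 0 0 0 0" --pt "0 0 0 0 0" --pt "0 0 0 -1.5 0" --pt "0 0 0.5 -1.8 0.01" --pt "0 0 0.5 -1.8 0.01" --pt "0 0 0.5 -1.8 0.01" --pt "0 0 0.5 0 0.01" --pt "0 0 0 0 0" --squeeze 45

```text
time_s: 12.72
eef_pos: [475.5, -219.8, 90.1]
ee_rot: [0.001, 0.685, 0.729, 0.0]
force: [0.1, 0.5, -1.2]
grip_width: 0.305
```

Run:
```python
from h import *
i,im=grab("wrist","w13"); plan((560.3,-45,62),93.5,12)
```

```text
at [ 474.7 -219.5   89.1] yaw 93.6 step mm 16.4 t 12.77 jaw 2.6 F [-0.9  0.3 -0.3]
[[1.41, 0.8, 0.23, 0.0], [1.41, 0.8, 0.23, 0.0], [1.41, 0.8, 0.23, 0.0], [1.41, 0.8, 0.23, 0.0], [1.41, 0.8, 0.23, 0.0], [1.41, 0.8, 0.23, 0.0], [1.41, 0.8, 0.23, 0.0], [1.41, 0.8, 0.23, 0.0], [1.41, 0.8, 0.23, 0.0], [1.41, 0.8, 0.23, 0.0], [1.41, 0.8, 0.23, 0.0], [1.41, 0.8, 0.23, 0.0]]
```

View pics/w13.png

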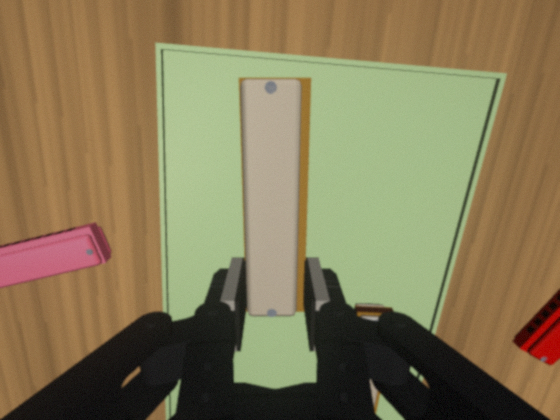

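>>> apply_moves --pt "0 1.4 0.8 0.2 0" --pt "0 1.4 0.8 0.2 0" --pt "0 1.4 0.8 0.2 0" --pt "0 1.4 0.8 0.2 0" --pt "0 1.4 0.8 0.2 0" --pt "0 1.4 0.8 0.2 0" --pt "0 1.4 0.8 0.2 0" --pt "0 1.4 0.8 0.2 0" --pt "0 1.4 0.8 0.2 0" --pt "0 1.4 0.8 0.2 0" --pt "0 1.4 0.8 0.2 0" --pt "0 1.4 0.8 0.2 0"

```text
time_s: 13.77
eef_pos: [559.4, -45.3, 64.1]
ee_rot: [-0.001, 0.685, 0.729, -0.001]
force: [-0.1, 0.1, -1.4]
grip_width: 0.3
```

Run:
```python
from h import *
plan((560.3,-45,36),93.5,4)
```

```text
at [559.4 -45.3  64.1] yaw 93.6 step mm 7.0 t 13.77 jaw 2.57 F [-0.1  0.1 -1.4]
[[0.01, 0.02, 0.7, 0.0], [0.01, 0.02, 0.7, 0.0], [0.01, 0.02, 0.7, 0.0], [0.01, 0.02, 0.7, 0.0]]
```

>>> apply_moves --pt "0 0 0 0.7 0" --pt "0 0 0.05 0.7 0" --pt "0 0 0.05 0.7 0" --pt "0 0 0.05 0.7 0" --pt "0 0 0 0.1 0" --pt "0 0 0 0 0"

```text
time_s: 14.27
eef_pos: [561.2, -46.5, 36.0]
ee_rot: [-0.001, 0.685, 0.728, -0.0]
force: [-0.2, 0.0, -0.7]
grip_width: 0.301
```

Run:
```python
from h import *
i,im=grab("wrist","w14"); plan((554.6,40,34),93.5,9)
```

```text
at [561.5 -46.4  36.6] yaw 93.5 step mm 9.6 t 14.32 jaw 2.58 F [ 0.   0.4 -0.9]
9 x [0.96, -0.02, 0.03, 0.0]
```

View pics/w14.png

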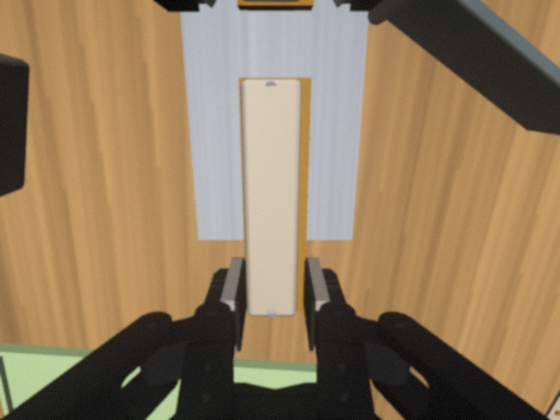

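>>> apply_moves --pt "0 1.0 -0.02 0.02 0" --pt "0 1.0 -0.02 0.02 0" --pt "0 1.0 -0.02 0.02 0" --pt "0 1.0 -0.02 0.02 0" --pt "0 1.0 -0.02 0.02 0" --pt "0 1.0 0 0 0" --pt "0 1.0 0 0 0" --pt "0 0.8 0 0 0" --pt "0 0.7 0 0 0" --pt "0 0.1 0 0 0"

```text
time_s: 15.15
eef_pos: [555.2, 41.0, 35.8]
ee_rot: [-0.0, 0.684, 0.729, 0.0]
force: [-0.0, -0.6, 0.1]
grip_width: 0.304
```

Run:
```python
from h import *
i,im=grab("wrist","w15"); plan((554.6,40,34),93.5,9)
```

```text
at [555.2  40.5  35.8] yaw 93.6 step mm 0.2 t 15.2 jaw 2.58 F [-0.2  0.1 -0.3]
[[-0.01, -0.01, 0.02, 0.0], [-0.01, -0.01, 0.02, 0.0], [-0.01, -0.01, 0.02, 0.0], [-0.01, -0.01, 0.02, 0.0], [-0.01, -0.01, 0.02, 0.0], [-0.01, -0.01, 0.02, 0.0], [-0.01, -0.01, 0.02, 0.0], [-0.01, -0.01, 0.02, 0.0], [-0.01, -0.01, 0.02, 0.0]]
```

View pics/w15.png

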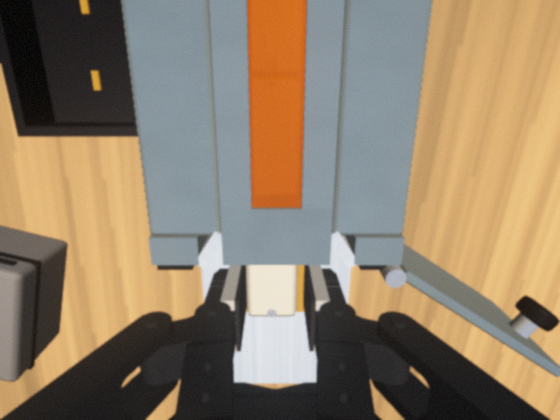

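Same as the first one. Release, back off, shut the jaws, push.

>>> apply_moves --pt "0 0 0 0.15 0" --pt "4.5 0 0 0 0" --pt "4.5 0 0 0 0" --pt "4.5 0 0 0 0" --pt "4.5 -1.0 0 -0.1 0" --pt "4.5 -1.2 0 -0.1 0" --pt "4.5 -1.2 0 -0.1 0" --pt "4.5 -1.2 0 0 0" --pt "0 0 0 0 0" --pt "0 0 0 0 0" --pt "0 0 0 0 0" --pt "0 0 0 0 0"

```text
time_s: 16.2
eef_pos: [558.1, -5.8, 37.2]
ee_rot: [-0.0, 0.685, 0.729, -0.0]
force: [-0.1, 0.2, 0.2]
grip_width: 0.002
```

>>> apply_moves --pt "0 0.8 0 0 0" --pt "0 0.8 0 0 0" --pt "0 0.8 0 0 0" --pt "0 0.8 0 0 0" --pt "0 0.8 0 0 0" --pt "0 0.8 0 0 0" --pt "0 0.6 0 0 0" --pt "0 0.3 0 0 0" --pt "0 0 0 0 0"

```text
time_s: 16.95
eef_pos: [554.6, 51.4, 37.3]
ee_rot: [-0.0, 0.685, 0.729, 0.0]
force: [-0.5, -0.8, 0.7]
grip_width: -0.002
```

Run:
```python
from h import *
i,im=grab("wrist","w16"); grab("top","top2"); plan((554.6,40,34),93.5,9)
```

```text
at [554.7  50.7  37.3] yaw 93.6 step mm 1.2 t 17.05 jaw 0.01 F [ 0.4 -1.  -1. ]
9 x [-0.12, -0.01, 0.04, 0.0]
```

View pics/w16.png

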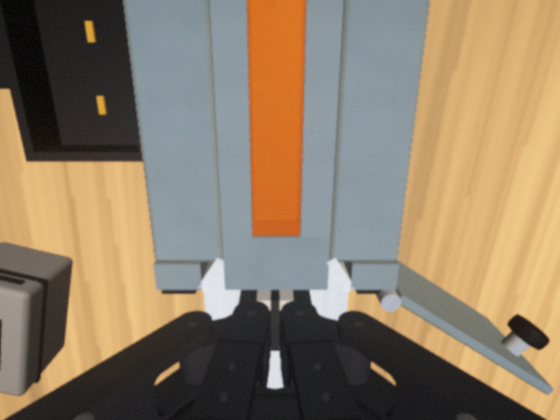

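View pics/top2.png

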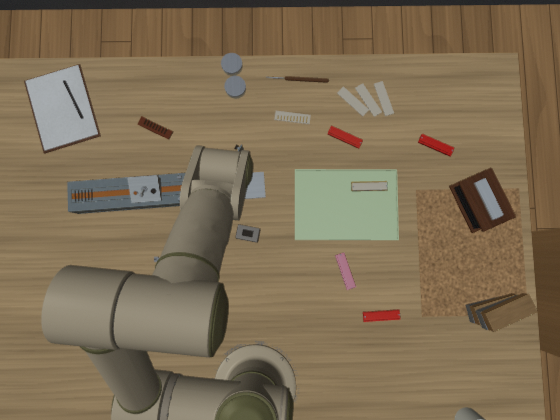

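One harmonica is left in the tray, at (369,186) in the top view.

>>> apply_moves --pt "0 -1.5 0 -1.0 0" --pt "4 -2.5 0 -2.0 0" --pt "6 -3 0 -2 0" --pt "6 -3.5 0 -2 0" --pt "6 -3.5 -0.2 -2.0 0" --pt "6 -3.5 -0.3 -1 0" --pt "6 -3.5 -0.3 0 0" --pt "6 -3.5 -0.3 0 0" --pt "6 -3.5 -0.3 0 0" --pt "6 -3.5 -0.3 0 0" --pt "6 -3.5 -0.3 0 0" --pt "6 -3 -0.3 0 0"

```text
time_s: 18.05
eef_pos: [554.5, -332.7, 137.3]
ee_rot: [0.0, 0.685, 0.728, -0.0]
force: [-0.2, 0.8, -0.1]
grip_width: 0.7
```

Run:
```python
from h import *
i,im=grab("wrist","w17"); print(harps(i,im)); plan((550.3,-367,90),90.5,4)
```

```text
[(490.7, -395.0, np.float32(3.6), 25.1, 16.4), (550.4, -331.7, np.float32(90.5), 102.5, 28.4)]
at [ 553.6 -337.6  137. ] yaw 93.3 step mm 13.9 t 18.1 jaw 5.99 F [-1.9 -4.  -0.1]
[[-0.73, -0.13, 1.18, 0.012], [-0.73, -0.12, 1.18, 0.012], [-0.73, -0.11, 1.18, 0.012], [-0.73, -0.1, 1.18, 0.012]]
```

View pics/w17.png

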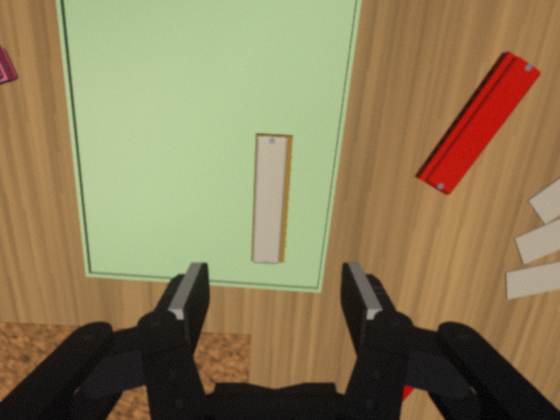

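>>> apply_moves --pt "6 -0.7 -0.1 1.2 0.012" --pt "6 -0.7 -0.1 1.2 0.012" --pt "6 -0.7 -0.1 1.2 0.012" --pt "6 -0.7 -0.1 1.2 0.012" --pt "6 0 0 1.2 0" --pt "6 0 0 1.2 0" --pt "6 0 0 1.2 0" --pt "6 0 0 1.2 0" --pt "6 0 0 1.2 0" --pt "6 0 0 0.7 0" --pt "6 0 0 0 0"

```text
time_s: 19.02
eef_pos: [551.9, -357.4, 20.3]
ee_rot: [-0.001, 0.702, 0.712, -0.0]
force: [-0.6, 0.8, 0.2]
grip_width: 0.699
```

Run:
```python
from h import *
i,im=grab("wrist","w18"); plan((550.3,-367,20),90.5,1)
```

```text
at [ 552.3 -357.8   21.5] yaw 90.8 step mm 9.5 t 19.07 jaw 6.0 F [0.5 0.4 0.7]
[[-0.91, -0.22, 0.15, 0.005]]
```

View pics/w18.png

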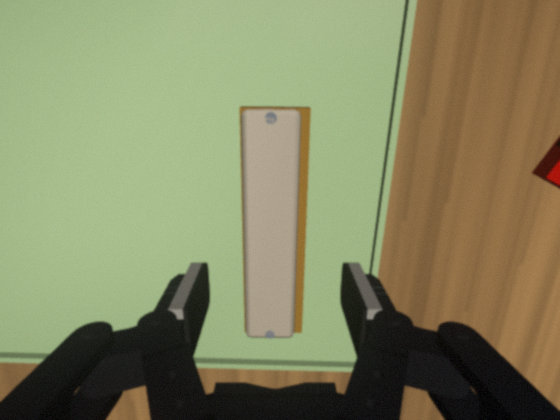

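>>> apply_moves --pt "6 -0.7 -0.1 0.1 0" --pt "6 0 0 0 0" --pt "0 0 0 0 0" --pt "0 0 0 0 0" --pt "0 0 0 0 0" --pt "0 0 0 0 0" --pt "0 0 0 0 0" --pt "0 0 0 -1.5 0" --pt "0 0 0 -1.8 -0.01" --pt "0 0 0 -1.8 -0.01" --pt "0 0 0 -1.8 -0.01" --pt "0 0 0 0 -0.01" --squeeze 45

```text
time_s: 20.07
eef_pos: [552.7, -366.0, 93.9]
ee_rot: [0.003, 0.687, 0.726, -0.0]
force: [0.2, -0.5, -0.1]
grip_width: 0.3
```

Run:
```python
from h import *
i,im=grab("wrist","w19"); plan((560.8,-60,64),93.5,12)
```

```text
at [ 552.1 -365.6   91.7] yaw 93.2 step mm 25.6 t 20.12 jaw 2.55 F [ 0.1  0.1 -1.2]
[[2.54, 0.21, 0.23, -0.0], [2.54, 0.21, 0.23, -0.0], [2.54, 0.22, 0.23, -0.0], [2.54, 0.22, 0.23, -0.0], [2.54, 0.22, 0.23, -0.0], [2.54, 0.22, 0.23, -0.0], [2.54, 0.22, 0.23, -0.0], [2.54, 0.22, 0.23, -0.0], [2.54, 0.22, 0.23, -0.0], [2.54, 0.22, 0.23, -0.0], [2.54, 0.23, 0.23, -0.0], [2.54, 0.23, 0.23, -0.0]]
```

View pics/w19.png

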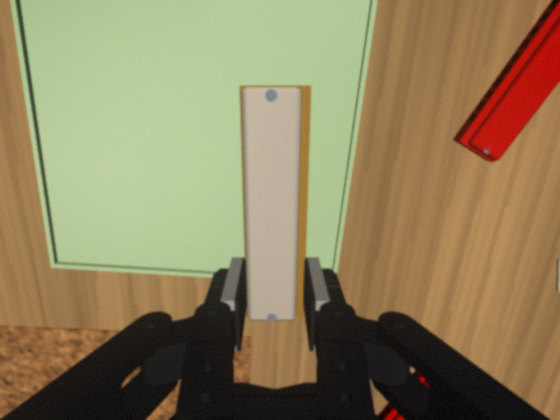

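>>> apply_moves --pt "0 2.5 0.2 0.2 0" --pt "0 2.5 0.2 0.2 0" --pt "0 2.5 0.2 0.2 0" --pt "0 2.5 0.2 0.2 0" --pt "0 2.5 0.2 0.2 0" --pt "0 2.5 0.2 0.2 0" --pt "0 2.5 0.2 0.2 0" --pt "0 2.5 0.2 0.2 0" --pt "0 2.5 0.2 0.2 0" --pt "0 2.5 0.2 0.2 0" --pt "0 2.5 0.2 0.2 0" --pt "0 2.5 0.2 0.2 0"

```text
time_s: 21.12
eef_pos: [558.5, -62.8, 64.7]
ee_rot: [-0.001, 0.688, 0.726, -0.001]
force: [0.5, -0.8, -0.6]
grip_width: 0.304
```

Run:
```python
from h import *
plan((560.7,-45,36),93.5,4)
```

```text
at [558.5 -62.8  64.7] yaw 93.1 step mm 8.5 t 21.12 jaw 2.6 F [ 0.5 -0.8 -0.6]
[[0.44, 0.08, 0.72, -0.002], [0.44, 0.08, 0.72, -0.002], [0.44, 0.08, 0.72, -0.002], [0.44, 0.08, 0.72, -0.002]]
```

>>> apply_moves --pt "0 0.4 0.05 0.7 -0.002" --pt "0 0.4 0.05 0.7 -0.002" --pt "0 0.4 0.1 0.7 -0.002" --pt "0 0.4 0.1 0.7 -0.002" --pt "0 0 0 0.1 0" --pt "0 0 0 0 0"

```text
time_s: 21.62
eef_pos: [561.2, -48.5, 36.5]
ee_rot: [-0.001, 0.685, 0.728, -0.0]
force: [0.4, 0.5, -0.6]
grip_width: 0.299
```

Run:
```python
from h import *
i,im=grab("wrist","w20"); plan((554.8,40,34.5),93.5,9)
```

```text
at [561.4 -48.7  37. ] yaw 93.5 step mm 9.9 t 21.67 jaw 2.58 F [ 0.4  0.2 -0.9]
9 x [0.99, -0.01, 0.03, 0.0]
```

View pics/w20.png

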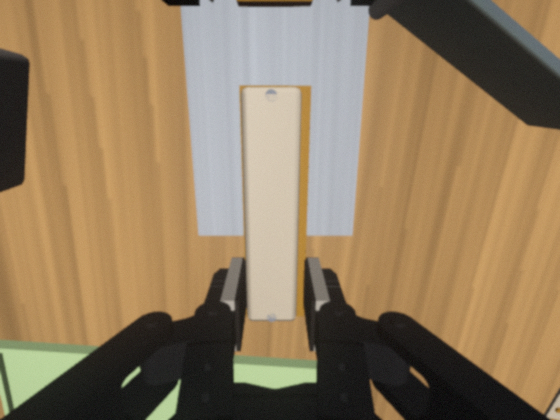

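Lined up, pushing in.

>>> apply_moves --pt "0 1.0 0 0.03 0" --pt "0 1.0 0 0.03 0" --pt "0 1.0 0 0.03 0" --pt "0 1.0 0 0.03 0" --pt "0 1.0 0 0.02 0" --pt "0 1.0 0 0 0" --pt "0 1.0 0 0 0" --pt "0 1.0 0 0 0" --pt "0 0.8 0 0 0" --pt "0 0.1 0 0 0"

```text
time_s: 22.5
eef_pos: [555.7, 42.3, 35.8]
ee_rot: [-0.0, 0.684, 0.729, 0.0]
force: [-0.3, -0.1, -0.8]
grip_width: 0.302
```

>>> apply_moves --pt "0 0 0 0.15 0" --pt "4.5 0 0 0 0" --pt "4.5 0 0 0 0" --pt "4.5 0 0 0 0" --pt "4.5 -1.0 0 -0.1 0" --pt "4.5 -1.2 0 -0.1 0" --pt "4.5 -1.2 0 -0.1 0" --pt "4.5 -1.2 0 0 0" --pt "0 0 0 0 0" --pt "0 0 0 0 0" --pt "0 0 0 0 0" --pt "0 0 0 0 0"

```text
time_s: 23.5
eef_pos: [558.7, -4.9, 37.3]
ee_rot: [-0.0, 0.685, 0.729, -0.0]
force: [-0.3, -0.1, 0.8]
grip_width: -0.0
```

Run:
```python
from h import *
i,im=grab("wrist","w21"); plan((554.8,40,34.5),93.5,9)
```

```text
at [558.7  -4.8  37.4] yaw 93.6 step mm 5.0 t 23.55 jaw -0.04 F [ 0.5 -0.3  0.4]
[[0.5, -0.01, 0.03, 0.0], [0.5, -0.01, 0.03, 0.0], [0.5, -0.01, 0.03, 0.0], [0.5, -0.01, 0.03, 0.0], [0.5, -0.01, 0.03, 0.0], [0.5, -0.01, 0.03, 0.0], [0.5, -0.01, 0.03, 0.0], [0.5, -0.01, 0.03, 0.0], [0.5, -0.01, 0.03, 0.0]]
```

View pics/w21.png

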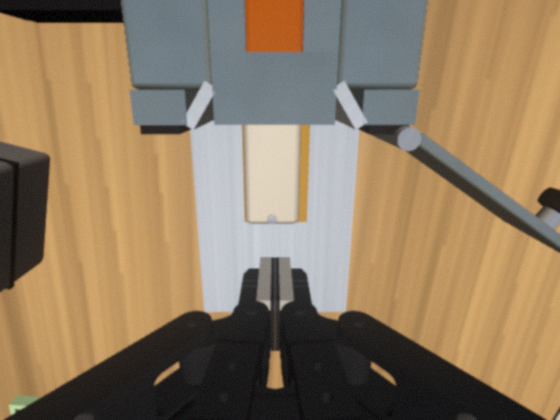

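>>> apply_moves --pt "0 0.8 0 0 0" --pt "0 0.8 0 0 0" --pt "0 0.8 0 0 0" --pt "0 0.8 0 0 0" --pt "0 0.8 0 0 0" --pt "0 0.8 0 0 0" --pt "0 0.5 0 0 0" --pt "0 0.2 0 0 0" --pt "0 0.1 0 0 0" --pt "0 0 0 0 0"

```text
time_s: 24.38
eef_pos: [555.3, 50.8, 37.4]
ee_rot: [-0.0, 0.685, 0.729, 0.0]
force: [-0.3, -0.5, -0.3]
grip_width: 0.004
```

>>> apply_moves --pt "0 0.1 0 0 0" --pt "0 0.1 0 0 0" --pt "0 0 0 0 0"

```text
time_s: 24.63
eef_pos: [555.2, 52.6, 37.4]
ee_rot: [0.0, 0.685, 0.729, -0.0]
force: [-0.1, -1.6, -0.1]
grip_width: 0.001
```

Run:
```python
from h import *
i,im=grab("wrist","w22"); plan((554.8,40,34.5),93.5,9)
i,im=grab("scene","s2"); crop(im,300,190,440,290,5,"c4")
```

```text
at [555.2  52.6  37.4] yaw 93.5 step mm 1.4 t 24.68 jaw 0.02 F [ 0.5 -0.4 -0.4]
9 x [-0.14, -0.01, 0.03, 0.0]
```

View pics/w22.png

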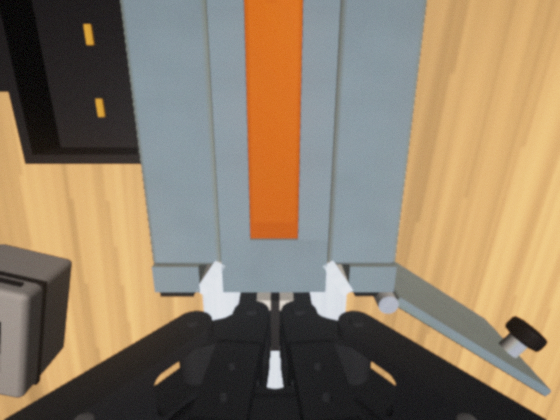

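View pics/c4.png

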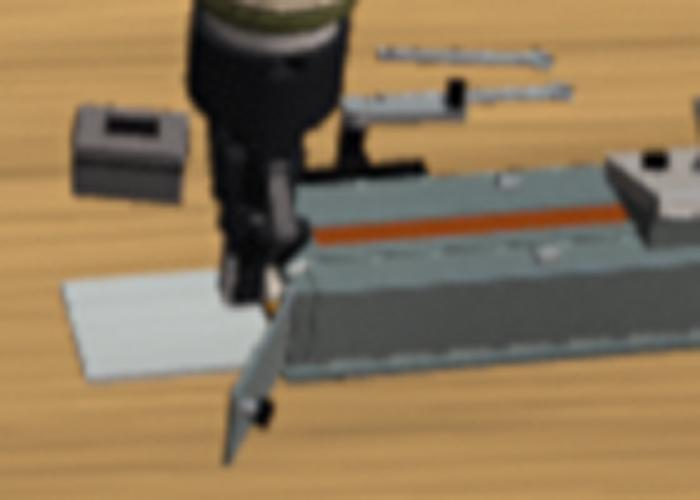

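>>> apply_moves --pt "0 0.1 0 0 0" --pt "0 0.1 0 0 0" --pt "0 0 0 0 0"

```text
time_s: 24.98
eef_pos: [555.0, 54.8, 37.4]
ee_rot: [-0.0, 0.685, 0.729, 0.0]
force: [-0.0, -0.5, -0.2]
grip_width: -0.001
```

>>> apply_moves --pt "0 0.1 0 0 0" --pt "0 0 0 0 0"

```text
time_s: 25.15
eef_pos: [555.0, 55.8, 37.4]
ee_rot: [-0.0, 0.685, 0.729, 0.0]
force: [0.5, 0.4, 0.5]
grip_width: -0.002
```

Run:
```python
from h import *
i,im=grab("wrist","w23"); crop(im,140,240,420,420,2.8,"c5")
i,im=grab("scene","s3"); crop(im,340,230,400,270,12,"c4"); plan((555,40,37),93.5,3)
```

```text
at [555.   55.8  37.4] yaw 93.6 step mm 5.3 t 25.25 jaw -0.0 F [ 0.1 -0.4 -0.1]
3 x [-0.53, -0.03, 0.01, 0.0]
```

View pics/c5.png

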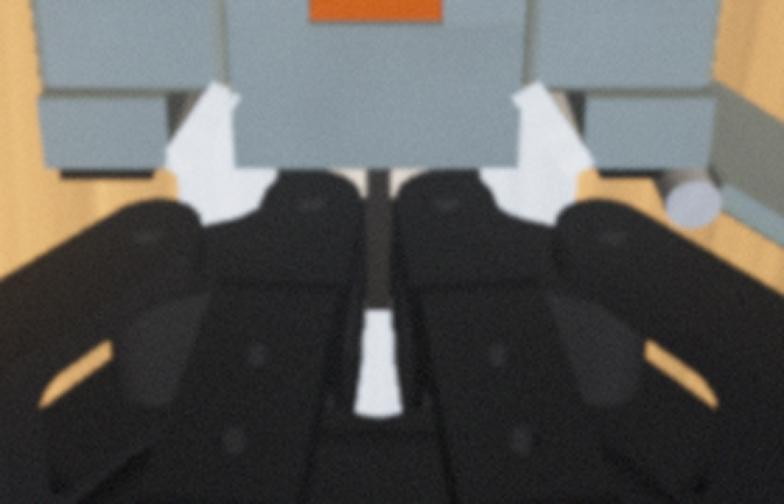

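View pics/c4.png

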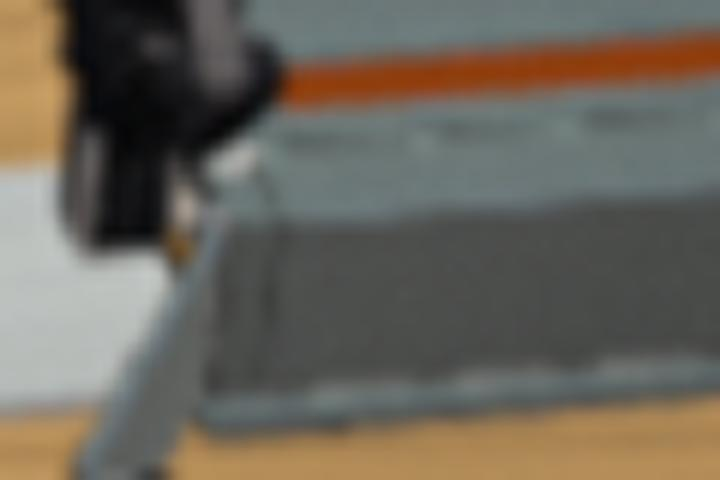

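>>> apply_moves --pt "0 0.1 0 0 0" --pt "0 0.1 0 0 0" --pt "0 0 0 0 0"

```text
time_s: 25.5
eef_pos: [555.0, 56.1, 37.4]
ee_rot: [0.001, 0.685, 0.729, -0.001]
force: [-1.6, -10.7, 0.4]
grip_width: 0.0
```

>>> apply_moves --pt "0 0.1 0 0 0" --pt "0 0.1 0 0 0" --pt "0 0 0 0 0"

```text
time_s: 25.75
eef_pos: [555.0, 56.2, 37.4]
ee_rot: [0.002, 0.685, 0.729, -0.002]
force: [-1.6, -23.2, -0.0]
grip_width: -0.002
```

Run:
```python
from h import *
i,im=grab("wrist","w24"); crop(im,140,240,420,420,2.8,"c5")
i,im=grab("scene","s3"); crop(im,340,230,400,270,12,"c4"); plan((555,40,37),93.5,3)
```

```text
at [555.   56.2  37.5] yaw 93.6 step mm 5.4 t 25.85 jaw -0.0 F [ -1.5 -23.6  -0.3]
[[-0.54, -0.03, 0.02, 0.0], [-0.54, -0.03, 0.02, 0.0], [-0.54, -0.03, 0.02, 0.0]]
```

View pics/c5.png

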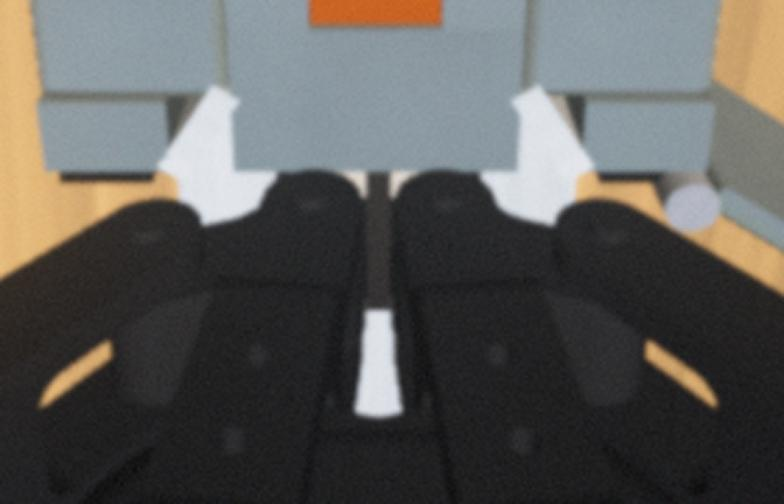

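View pics/c4.png

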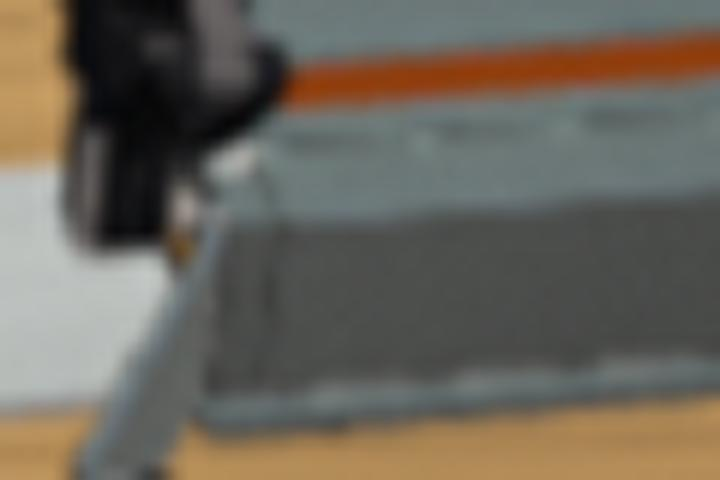

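>>> apply_moves --pt "0 -0.6 0 0 0" --pt "0 -1.5 0 0 0" --pt "0 -2 0 0 0" --pt "0 -2 0 0 0" --pt "0 0 0 0 0"

```text
time_s: 26.27
eef_pos: [558.9, -3.8, 37.5]
ee_rot: [0.0, 0.686, 0.728, 0.0]
force: [0.4, 0.5, 0.8]
grip_width: 0.001
```

Run:
```python
from h import *
i,im=grab("wrist","w25"); crop(im,160,30,400,230,3.2,"c5")
i,im=grab("scene","s4"); crop(im,340,230,400,270,12,"c4"); plan((555,40,37),93.5,3)
```

```text
at [558.5  -1.3  37.4] yaw 93.5 step mm 13.8 t 26.37 jaw -0.01 F [ 0.   0.8 -0.6]
3 x [1.38, -0.03, 0.01, -0.0]
```

View pics/c5.png

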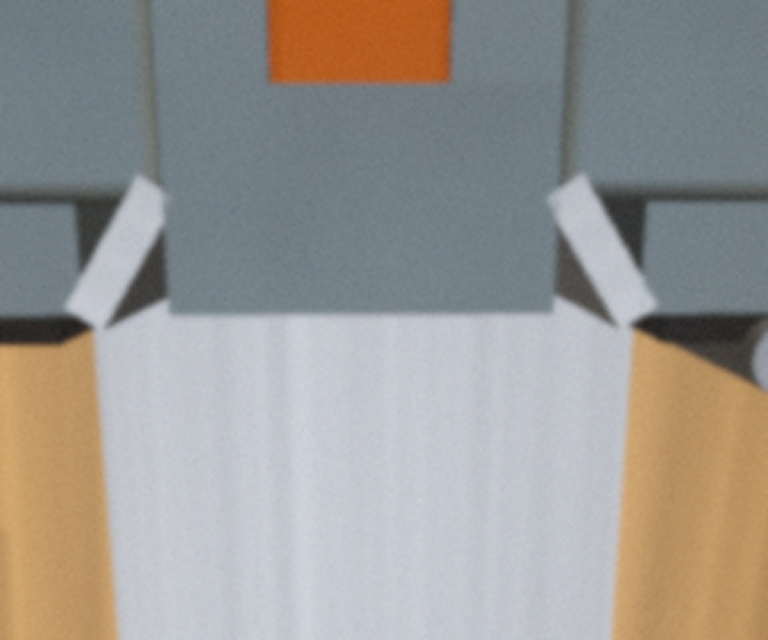

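View pics/c4.png

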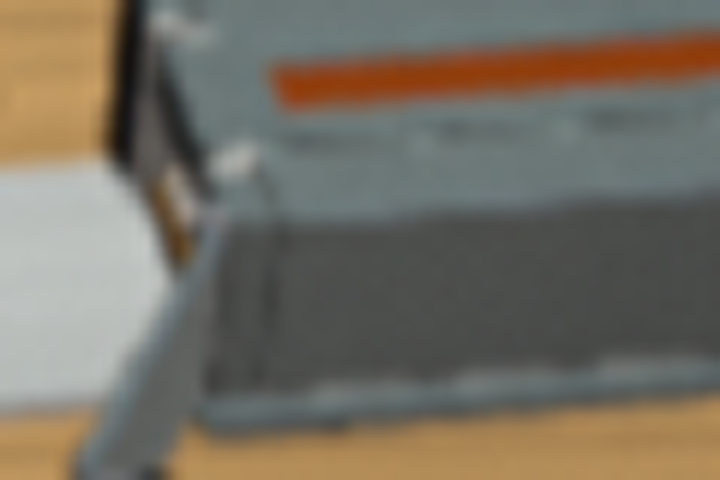

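Run:
```python
from h import *
i,im=load("s4")
M=np.array([553.4,66.3,16]);ux=np.array([-.061,.998,0]);uy=np.array([-.998,-.061,0])
for t in (-6,-3,0,5):
    P=[M+ux*t+uy*y+[0,0,z] for y in(-13.5,13.5) for z in (0,10,20)]
    print(t,((proj(i,P)-[340,230])*12).round(0).tolist())
print("lintel/mouth corners",((proj(i,[M+uy*y+[0,0,z] for y in(-24,24) for z in (0,32,48)])-[340,230])*12).round(0).tolist())
```

```text
-6 [[147.0, 310.0], [151.0, 273.0], [155.0, 237.0], [117.0, 227.0], [121.0, 191.0], [125.0, 155.0]]
-3 [[161.0, 308.0], [165.0, 272.0], [169.0, 236.0], [131.0, 226.0], [135.0, 190.0], [139.0, 154.0]]
0 [[175.0, 307.0], [179.0, 271.0], [183.0, 235.0], [145.0, 225.0], [149.0, 189.0], [153.0, 153.0]]
5 [[198.0, 306.0], [202.0, 269.0], [207.0, 233.0], [168.0, 223.0], [172.0, 187.0], [176.0, 151.0]]
lintel/mouth corners [[187.0, 340.0], [201.0, 223.0], [208.0, 163.0], [133.0, 194.0], [146.0, 78.0], [152.0, 18.0]]
```

The last tail is about level with the mouth (at most 2 mm out), so step 1 should be met. Next I measure the door angle and plan an arc that pushes on its outer face.

```bash
cat >> h.py <<'E'
M=np.array([553.4,66.3,16.]);ux=np.array([-.061,.998,0]);uy=np.array([-.998,-.061,0])
def m2w(x,y,z=0): return M+ux*x+uy*y+np.array([0,0,z])
def w2m(p): d=np.array(p)-M; return np.array([d@ux,d@uy,d[2]])
E
python3 - <<'E'
from h import *
i,im=load("w2")
print("door tip m",w2m(onz(i,[(120+757/2.8,360/2.8)],64)[0]), "hinge",w2m(onz(i,[(120+575/2.8,235/2.8)],64)[0]))
s,p,R,y=pose(); print("tcp m",w2m(p))
A=[]
for a in np.arange(2.35,-0.01,-0.15):
    e=np.array([-np.sin(a),np.cos(a)]);n=np.array([-np.cos(a),-np.sin(a)])
    off=4+11*abs(np.cos(a))+14.5*abs(np.sin(a)); F=np.array([-4,-40])+42*e+off*n; A.append(F); print(round(a,2),F.round(0))
print((np.diff(np.array(A),axis=0)*[1,-1]/10).round(1).tolist())
E
```

```text
door tip m [ -46.40887978 -106.79718817   48.        ] hinge [ -4.76069327 -40.60185358  48.        ]
tcp m [-67.80151975  -0.95487301  21.36444993]
2.35 [-18. -85.]
2.2 [-25. -83.]
2.05 [-31. -79.]
1.9 [-37. -74.]
1.75 [-42. -67.]
1.6 [-45. -60.]
1.45 [-48. -55.]
1.3 [-50. -49.]
1.15 [-51. -43.]
1.0 [-51. -36.]
0.85 [-50. -29.]
0.7 [-48. -22.]
0.55 [-44. -15.]
0.4 [-39.  -9.]
0.25 [-32.  -4.]
0.1 [-25.   0.]
[[-0.7, -0.3], [-0.6, -0.4], [-0.6, -0.5], [-0.5, -0.6], [-0.4, -0.7], [-0.3, -0.6], [-0.2, -0.6], [-0.1, -0.6], [-0.0, -0.7], [0.1, -0.7], [0.2, -0.7], [0.4, -0.7], [0.5, -0.6], [0.7, -0.5], [0.8, -0.4]]
```

Run:
```python
from h import *
plan(m2w(-1,-92,114),93.5,6)
```

```text
at [558.5  -1.3  37.4] yaw 93.5 step mm 24.3 t 26.37 jaw -0.01 F [ 0.   0.8 -0.6]
6 x [1.11, 1.52, -1.54, -0.0]
```

>>> apply_moves --pt "0 0 0 -2.5 0" --pt "0 0 0 -3.0 0" --pt "0 0 0 -3.0 0" --pt "0 2.2 3 -0.7 0" --pt "0 2.2 3 0 0" --pt "0 2.2 3 0 0" --pt "0 0 0 0 0"

```text
time_s: 26.95
eef_pos: [646.8, 75.3, 128.8]
ee_rot: [0.0, 0.683, 0.73, 0.001]
force: [-1.2, 0.3, 0.0]
grip_width: -0.005
```

Run:
```python
from h import *
plan(m2w(-1,-92,24),93.5,5)
i,im=grab("wrist","w26"); i,im=grab("top","t3");crop(im,170,120,290,240,5,"c6")
```

```text
at [646.8  75.3 128.8] yaw 93.8 step mm 17.8 t 26.95 jaw -0.04 F [-1.2  0.3  0. ]
[[-0.09, -0.04, 1.78, 0.001], [-0.09, -0.04, 1.78, 0.001], [-0.09, -0.04, 1.78, 0.001], [-0.09, -0.04, 1.78, 0.001], [-0.09, -0.04, 1.78, 0.001]]
```

View pics/w26.png

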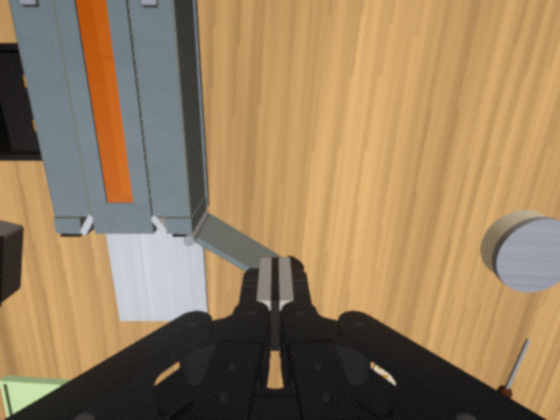

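>>> apply_moves --pt "0 -0.1 0 1.8 0.001" --pt "0 -0.1 0 1.8 0.001" --pt "0 -0.1 0 1.8 0" --pt "0 0 0 1.8 0" --pt "0 0 0 1.7 0" --pt "0 0 0 0 0"

```text
time_s: 27.55
eef_pos: [641.8, 67.1, 37.2]
ee_rot: [-0.003, 0.686, 0.728, -0.002]
force: [0.7, -0.3, -1.1]
grip_width: 0.001
```

Run:
```python
from h import *
s,p,R,y=pose(); print(w2m(p),np.degrees(y),s["force"])
i,im=grab("wrist","w27"); i,im=grab("scene","s5");crop(im,310,200,430,300,6,"c6")
```

```text
[ -4.57637327 -88.29292597  21.15567227] 93.40814085615779 [ 0.73904513 -0.25449038 -1.10621685]
```

View pics/w27.png

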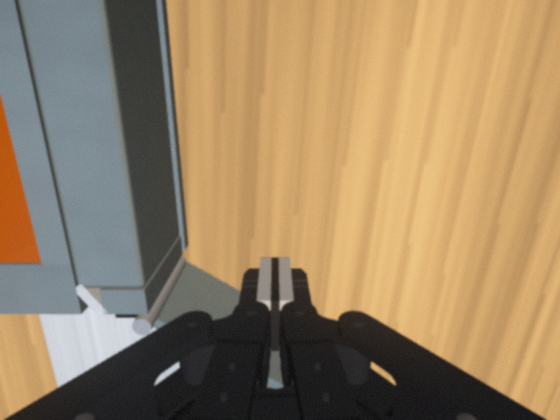

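View pics/c6.png

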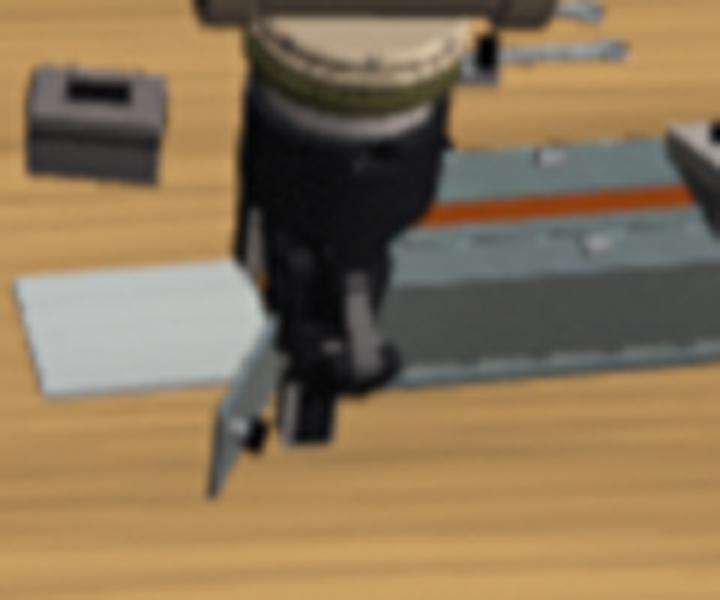

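The fingers are behind the door, between the hinge and the knob. Starting the sweep.

>>> apply_moves --pt "0 -0.6 0 -0.1 0" --pt "0 -0.7 -0.3 -0.1 0" --pt "0 -0.7 -0.3 0 0" --pt "0 -0.6 -0.4 0 0" --pt "0 -0.6 -0.5 0 0" --pt "0 -0.5 -0.6 0 0" --pt "0 -0.4 -0.7 0 0" --pt "0 -0.3 -0.6 0 0" --pt "0 -0.2 -0.6 0 0" --pt "0 -0.1 -0.6 0 0"

```text
time_s: 28.48
eef_pos: [600.9, 17.1, 42.5]
ee_rot: [0.0, 0.686, 0.728, 0.0]
force: [2.6, 1.0, -0.3]
grip_width: 0.001
```

Run:
```python
from h import *
s,p,R,y=pose(); print(w2m(p),np.degrees(y),s["force"])
i,im=grab("wrist","w28")
```

```text
[-51.972431   -44.40497591  26.53400326] 93.42407908695412 [ 2.62854492  0.97650298 -0.3075568 ]
```

View pics/w28.png

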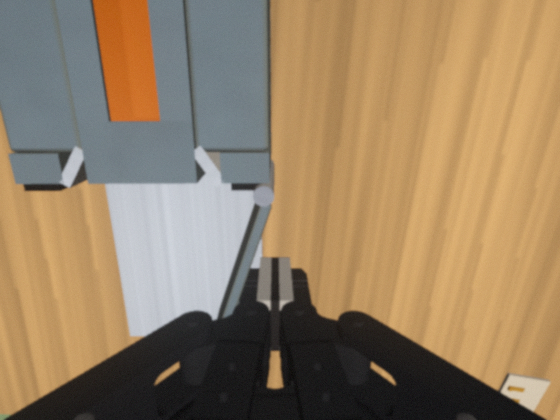

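>>> apply_moves --pt "0 0 -0.7 0 0" --pt "0 0.1 -0.7 0 0" --pt "0 0.2 -0.7 0 0" --pt "0 0.4 -0.7 0 0" --pt "0 0.5 -0.6 0 0" --pt "0 0.7 -0.5 0 0" --pt "0 0.8 -0.4 0 0" --pt "0 0 0 0 0"

```text
time_s: 29.2
eef_pos: [555.6, 43.6, 42.3]
ee_rot: [-0.001, 0.685, 0.729, -0.0]
force: [0.5, 0.2, -0.2]
grip_width: 0.001
```

Run:
```python
from h import *
s,p,R,y=pose(); print(w2m(p),np.degrees(y),s["force"])
i,im=grab("wrist","w29")
```

```text
[-22.79401549  -0.77540895  26.27578827] 93.5244640666433 [ 0.49016839  0.20860558 -0.2430654 ]
```

View pics/w29.png

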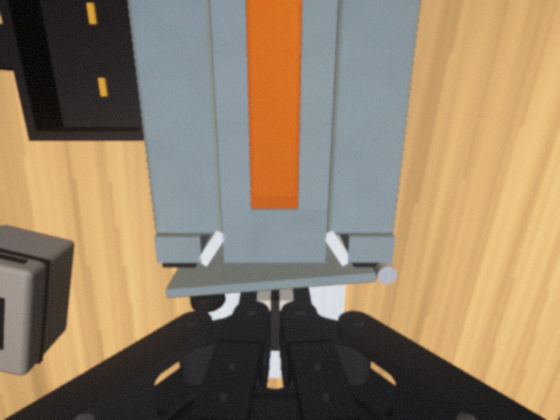

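>>> apply_moves --pt "0 0.1 0 0 0" --pt "0 0.1 0 0 0" --pt "0 0.1 0 0 0" --pt "0 0.1 0 0 0" --pt "0 0 0 0 0"

```text
time_s: 29.67
eef_pos: [556.4, 45.9, 42.2]
ee_rot: [-0.0, 0.686, 0.728, -0.0]
force: [-0.6, -1.7, 0.3]
grip_width: 0.001
```

>>> apply_moves --pt "0 0.1 0 0 0" --pt "0 0 0 0 0"

```text
time_s: 29.83
eef_pos: [556.4, 46.9, 42.3]
ee_rot: [-0.0, 0.686, 0.728, -0.0]
force: [-1.0, -1.9, -1.3]
grip_width: -0.003
```

Run:
```python
from h import *
s,p,R,y=pose(); print(w2m(p),np.degrees(y),s["force"])
i,im=grab("wrist","w30")
```

```text
[-19.51084862  -1.77695837  26.27766866] 93.43697159417438 [-1.01642494 -1.90860201 -1.30738816]
```

View pics/w30.png

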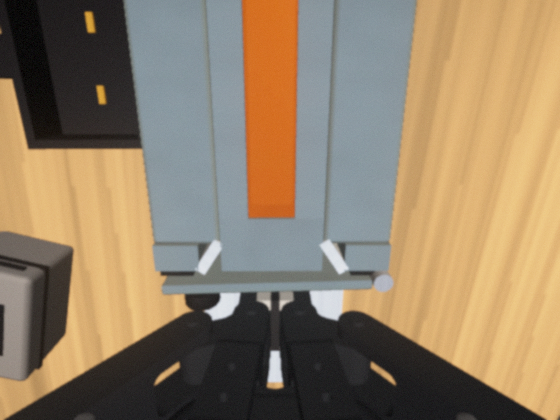

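>>> apply_moves --pt "0 0.1 0 0 0" --pt "0 0 0 0 0"

```text
time_s: 30.05
eef_pos: [556.4, 48.0, 42.4]
ee_rot: [-0.0, 0.686, 0.728, -0.0]
force: [-0.6, -1.6, 0.1]
grip_width: 0.0
```

>>> apply_moves --pt "0 0.1 0 0 0" --pt "0 0 0 0 0"

```text
time_s: 30.22
eef_pos: [556.4, 48.2, 42.4]
ee_rot: [0.0, 0.685, 0.728, -0.001]
force: [-1.8, -6.6, -0.8]
grip_width: 0.003
```

>>> apply_moves --pt "0 0.1 0 0 0" --pt "0 0 0 0 0"

```text
time_s: 30.38
eef_pos: [556.4, 48.3, 42.4]
ee_rot: [0.001, 0.685, 0.728, -0.001]
force: [-2.2, -12.9, -0.9]
grip_width: 0.002
```

Run:
```python
from h import *
s,p,R,y=pose(); print(w2m(p),np.degrees(y),s["force"])
```

```text
[-18.11134553  -1.88452362  26.38989067] 93.45867325805916 [ -2.16888541 -12.94755832  -0.85095003]
```

>>> apply_moves --pt "0 -0.5 0 0 0" --pt "0 -1.5 0 0 0" --pt "0 -2 0 0 0" --pt "0 -1 0 -2.5 0" --pt "0 0 0 -3.0 0" --pt "4 0 0 -3.0 0" --pt "8 0 0 -2 0" --pt "8.5 0 -2 0 0.1" --pt "8.5 0 -2 0 0.1" --pt "8.5 0 -2 0 0.1" --pt "8.5 0 0 0 0"

```text
time_s: 31.3
eef_pos: [497.2, 3.2, 147.6]
ee_rot: [-0.001, 0.788, 0.616, -0.0]
force: [-1.0, -0.2, 0.0]
grip_width: 0.846
```

Run:
```python
from h import *
i,im=grab("wrist","w31"); plan((418.3,13.6,130),-9.4,12)
i,im=grab("scene","s6");crop(im,310,190,430,290,6,"c6")
```

```text
at [498.9   2.8 147.8] yaw 76.2 step mm 6.9 t 31.35 jaw 7.87 F [ 0.7 -0.7 -0.2]
[[-0.07, -0.67, 0.15, 0.125], [-0.16, -0.66, 0.15, 0.125], [-0.24, -0.64, 0.15, 0.125], [-0.31, -0.6, 0.15, 0.125], [-0.39, -0.56, 0.15, 0.125], [-0.45, -0.51, 0.15, 0.125], [-0.51, -0.45, 0.15, 0.125], [-0.56, -0.38, 0.15, 0.125], [-0.6, -0.31, 0.15, 0.125], [-0.64, -0.23, 0.15, 0.125], [-0.66, -0.15, 0.15, 0.125], [-0.67, -0.06, 0.15, 0.125]]
```

View pics/w31.png

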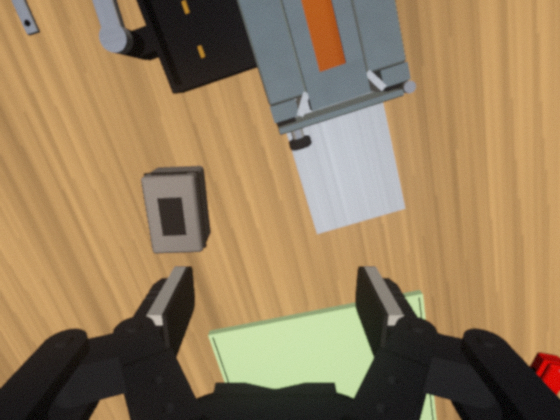

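View pics/c6.png

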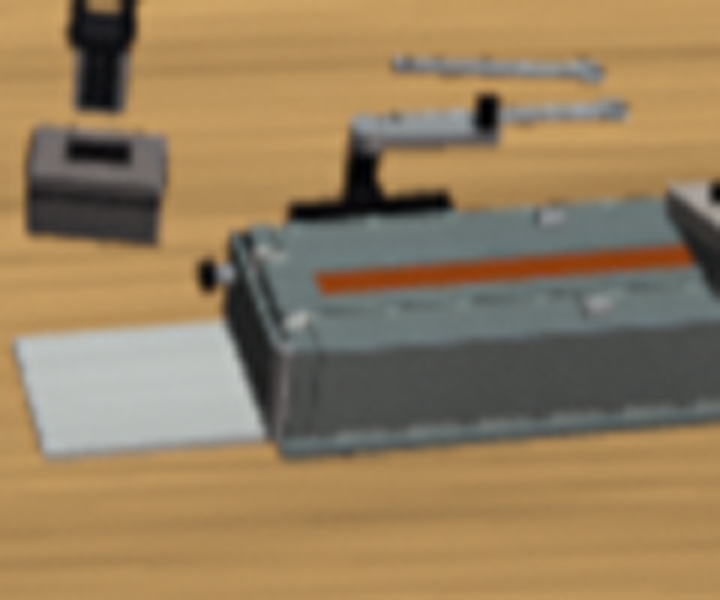

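The door is shut flush. The pack's top face in the wrist view spans about (143..206, 170..252), so I'm measuring it.

Run:
```python
from h import *
i,im=load("w31"); crop(im,120,150,230,270,5,"c7")
hsv=cv2.cvtColor(im,cv2.COLOR_BGR2HSV)
print(hsv[185,170],hsv[215,205],hsv[215,120])
m=((hsv[...,1]<60)&(hsv[...,2]>90)).astype(np.uint8); m[:, :130]=0;m[:,215:]=0;m[:155]=0;m[262:]=0
c=max(cv2.findContours(m,cv2.RETR_EXTERNAL,cv2.CHAIN_APPROX_NONE)[0],key=cv2.contourArea)[:,0,:]
P=onz(i,c,38)[:,:2].astype(np.float32); r=cv2.minAreaRect(P); print(r, cv2.boxPoints(r))
```

```text
[ 15  34 152] [11 66 54] [ 17 128 189]
((420.8305969238281, 15.361455917358398), (61.9344596862793, 37.955894470214844), 78.11505889892578) [[395.8819   -11.033482]
 [433.0241   -18.850384]
 [445.7793    41.756393]
 [408.6371    49.573296]]
```

View pics/c7.png

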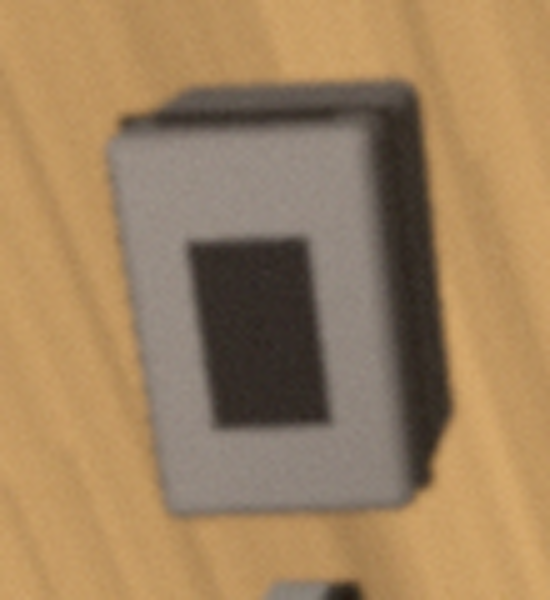

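>>> apply_moves --pt "8.5 -0.1 -0.7 0 0.124" --pt "8.5 -0.2 -0.7 0 0.124" --pt "8.5 -0.2 -0.6 0 0.124" --pt "8.5 -0.3 -0.6 0 0.124" --pt "8.5 -0.4 -0.6 0 0.124" --pt "8.5 -0.5 -0.5 0 0.124" --pt "8.5 -0.5 -0.5 0 0.124" --pt "8.5 -0.6 -0.4 0 0.124" --pt "8.5 -0.6 -0.3 0 0.124" --pt "8.5 -0.6 -0.2 0 0.124" --pt "8.5 -0.7 -0.2 0 0.124" --pt "8.5 -0.7 -0.1 0 0.124"

```text
time_s: 32.4
eef_pos: [417.8, 13.7, 147.5]
ee_rot: [-0.0, 0.997, -0.081, 0.0]
force: [-0.8, -0.0, 0.1]
grip_width: 0.992
```

Run:
```python
from h import *
i,im=load("w31"); c=np.array([(108,135),(372,118),(414,503),(168,516)])/5+[120,150]
P=onz(i,c,38);print(P.round(1),P.mean(0)); d=P[0]-P[3]+P[1]-P[2]; print(np.degrees(np.arctan2(d[1],d[0])))
i,im=grab("wrist","w32"); plan((419.5,14.5,60),-10,6)
```

```text
[[408.7  47.5  38. ]
 [446.5  40.7  38. ]
 [433.7 -19.   38. ]
 [395.9 -11.9  38. ]] [421.20938584  14.305265    38.        ]
77.90038077183716
at [416.8  14.  147.4] yaw -9.7 step mm 14.6 t 32.45 jaw 8.49 F [ 0.3  0.3 -0. ]
[[0.04, -0.02, 1.46, 0.001], [0.04, -0.02, 1.46, 0.001], [0.04, -0.02, 1.46, 0.001], [0.04, -0.02, 1.46, 0.001], [0.04, -0.02, 1.46, 0.001], [0.04, -0.02, 1.46, 0.001]]
```

View pics/w32.png

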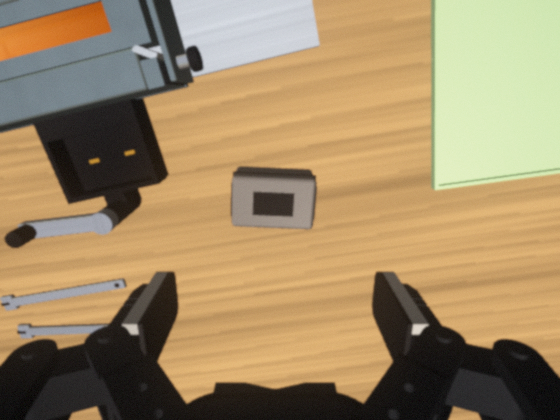

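Run:
```python
from h import *
i,im=load("w32"); crop(im,210,150,340,245,6,"c8")
```

```text
(no output)
```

View pics/c8.png

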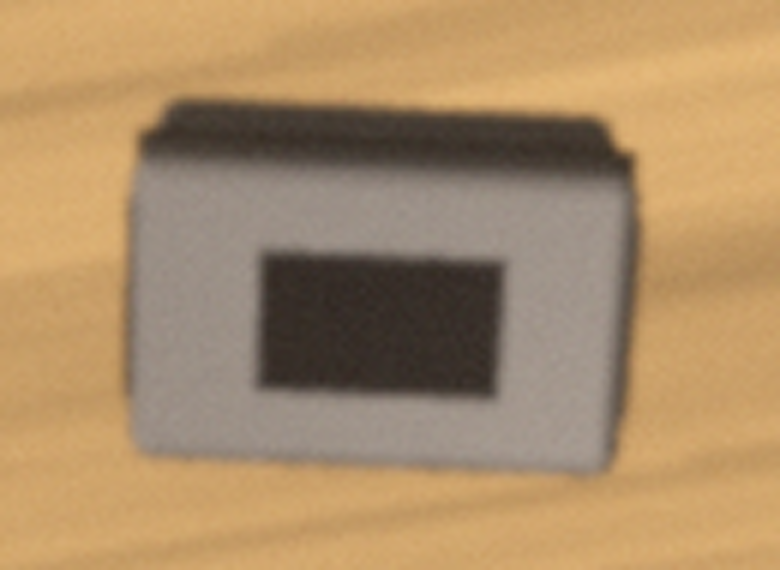

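Run:
```python
from h import *
i,im=load("w32"); c=np.array([(138,158),(632,172),(612,470),(135,454)])/6+[210,150]
P=onz(i,c,38);print(P.round(1),P.mean(0).round(1)); d=P[0]-P[1]+P[3]-P[2]; print(np.degrees(np.arctan2(d[1],d[0])))
c=np.array([(260,253),(503,262),(496,396),(258,387)])/6+[210,150];P=onz(i,c,38);print(P.mean(0).round(1)); d=P[0]-P[1]+P[3]-P[2]; print(np.degrees(np.arctan2(d[1],d[0])))
# bay: lever & pocket measures
print("bay corner est", m2w(75,79,-10), "lever pivot", m2w(75,118,34.5))
print(proj(i,[m2w(75-33,101,10),m2w(75+33,101,10),m2w(75-33,57,10),m2w(75,118,38.5)]).round(0))
plan((420,14.5,60),-11.5,6)
```

```text
[[444.7  38.7  38. ]
 [433.5 -19.7  38. ]
 [395.5 -12.5  38. ]
 [407.3  46.6  38. ]] [420.3  13.3  38. ]
78.96855754068184
[419.2  13.5  38. ]
78.58038609530495
bay corner est [469.983 136.331   6.   ] lever pivot [431.061 133.952  50.5  ]
[[151. 179.]
 [ 70. 197.]
 [131. 121.]
 [101. 222.]]
at [416.8  14.  147.4] yaw -9.7 step mm 14.6 t 32.45 jaw 8.49 F [ 0.3  0.3 -0. ]
[[0.05, -0.02, 1.46, 0.005], [0.05, -0.02, 1.46, 0.005], [0.05, -0.02, 1.46, 0.005], [0.05, -0.02, 1.46, 0.005], [0.05, -0.02, 1.46, 0.005], [0.05, -0.02, 1.46, 0.005]]
```

>>> apply_moves --pt "8.5 0.05 0 1.5 0.004" --pt "8.5 0.05 0 1.5 0.004" --pt "8.5 0.05 0 1.5 0.004" --pt "8.5 0.05 0 1.5 0.004" --pt "8.5 0.05 0 1.5 0.004" --pt "8.5 0.05 0 1.3 0.004" --pt "8.5 0 0 0 0"

```text
time_s: 33.03
eef_pos: [420.0, 13.3, 57.6]
ee_rot: [-0.0, 0.996, -0.089, -0.001]
force: [0.7, -0.6, -0.6]
grip_width: 0.996
```

Run:
```python
from h import *
i,im=grab("wrist","w33"); plan((420,13.5,35),-11,3)
```

```text
at [420.4  13.2  58.8] yaw -10.2 step mm 7.9 t 33.08 jaw 8.49 F [-0.3 -0.2  0.1]
[[-0.01, -0.01, 0.79, 0.005], [-0.01, -0.01, 0.79, 0.005], [-0.01, -0.01, 0.79, 0.005]]
```

View pics/w33.png

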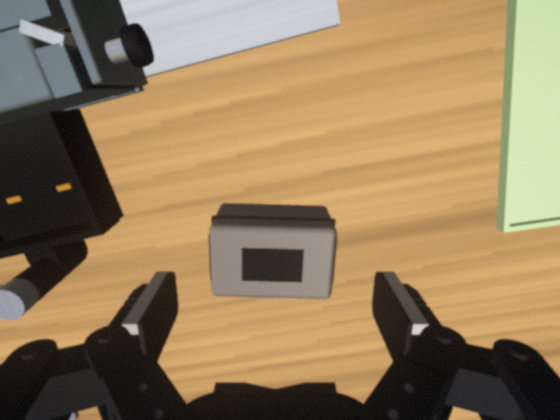

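>>> apply_moves --pt "8.5 0 0 0.8 0.004" --pt "8.5 0 0 0.8 0.004" --pt "8.5 0 0 0.8 0.004" --pt "8.5 0 0 0 0" --pt "0 0 0 0 0" --pt "0 0 0 0 0" --pt "0 0 0 0 0" --pt "0 0 0 0 0" --pt "0 0 0 0 0" --squeeze 70

```text
time_s: 33.83
eef_pos: [420.3, 13.2, 36.2]
ee_rot: [0.0, 0.995, -0.096, 0.0]
force: [-3.8, 0.2, 8.2]
grip_width: 0.703
```

Run:
```python
from h import *
i,im=grab("wrist","w34"); plan((420,13.5,35),-11,3)
i,im=grab("scene","s7");crop(im,290,180,380,250,8,"c9")
```

```text
at [420.3  13.2  36.2] yaw -11.1 step mm 0.4 t 33.88 jaw 5.96 F [-3.2  0.7  8. ]
3 x [-0.01, -0.01, 0.04, -0.0]
```

View pics/w34.png

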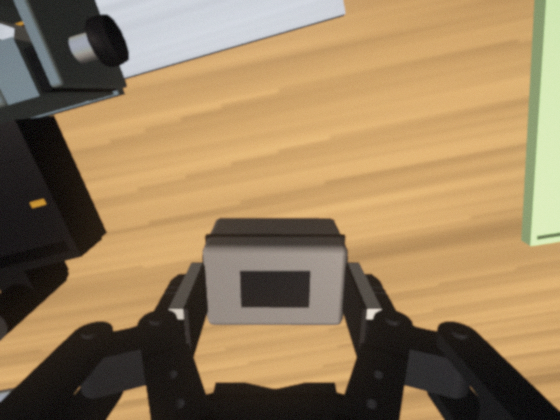

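View pics/c9.png

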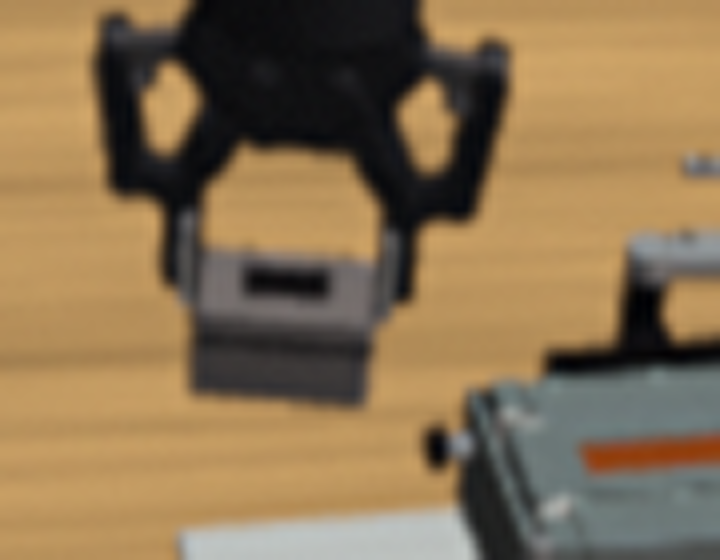

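Run:
```python
from h import *
i,im=load("w34")
P=onz(i,[(205,246),(346,246),(341,324),(209,324)],38);print(P.round(1),P.mean(0))
P=onz(i,[(242,270),(309,271),(309,308),(241,307)],38);print(P.mean(0))
```

```text
[[444.9  36.8  38. ]
 [433.8 -20.8  38. ]
 [395.8 -13.7  38. ]
 [407.1  44.8  38. ]] [420.41492525  11.77934684  38.        ]
[419.06311147  12.02855865  38.        ]
```

>>> apply_moves --pt "0 0 0 -0.5 0" --pt "0 0 0 -1.5 0" --pt "0 0 0 -2.0 0" --pt "0 0 0 -2.0 -0.05" --pt "0 0 0 -1.0 -0.05" --pt "0 0 0 0 -0.05" --pt "0 0 0 0 -0.05" --pt "0 0 0 0 -0.05" --pt "0 0 0 0 0"

```text
time_s: 34.68
eef_pos: [420.0, 13.3, 105.8]
ee_rot: [0.0, 1.0, 0.029, 0.0]
force: [-0.5, -0.1, -2.1]
grip_width: 0.702
```

Run:
```python
from h import *
i,im=grab("wrist","w35"); plan(m2w(75,79,90),3.5,10)
P=onz(i,[(205,246),(346,246),(341,324),(209,324)],106);print(P.round(1),P.mean(0))
```

```text
at [420.   13.2 105.7] yaw 3.2 step mm 13.3 t 34.73 jaw 5.94 F [ 0.8 -0.1 -0.7]
[[0.57, -1.2, -0.0, -0.001], [0.57, -1.2, -0.0, -0.001], [0.57, -1.2, -0.0, -0.001], [0.57, -1.2, -0.0, -0.001], [0.57, -1.2, -0.0, -0.001], [0.57, -1.2, -0.0, -0.001], [0.57, -1.2, -0.0, -0.001], [0.57, -1.2, -0.0, -0.001], [0.57, -1.2, -0.0, -0.001], [0.57, -1.2, -0.0, -0.001]]
[[437.1  42.7 106. ]
 [440.6 -16.6 106. ]
 [401.6 -19.2 106. ]
 [398.   41.  106. ]] [419.32227377  11.996566   106.        ]
```

View pics/w35.png

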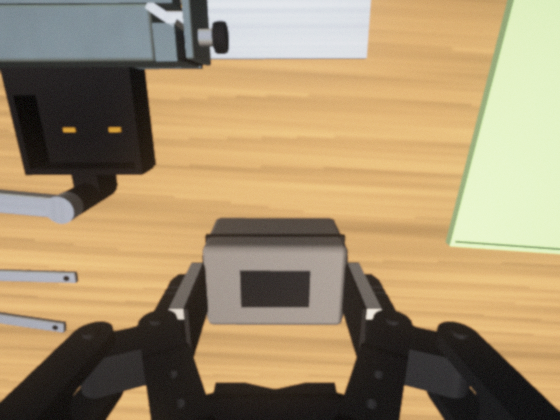

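Run:
```python
from h import *
i,im=load("w35"); 
im2=np.clip(im.astype(float)*2.2,0,255).astype(np.uint8); crop(im2,0,50,170,190,4.5,"c10")
pts=[(x,y,z) for z in (10,-10) for x in (38,42,108,112) for y in (57,101)]
for q,p in zip(pts,proj(i,[m2w(*q) for q in pts])): print(q,((p-[0,50])*4.5).round(0))
```

```text
(38, 57, 10) [593. 195.]
(38, 101, 10) [634. 528.]
(42, 57, 10) [562. 196.]
(42, 101, 10) [606. 528.]
(108, 57, 10) [ 55. 196.]
(108, 101, 10) [132. 528.]
(112, 57, 10) [ 25. 196.]
(112, 101, 10) [103. 528.]
(38, 57, -10) [648. 195.]
(38, 101, -10) [683. 500.]
(42, 57, -10) [620. 195.]
(42, 101, -10) [657. 500.]
(108, 57, -10) [157. 195.]
(108, 101, -10) [221. 500.]
(112, 57, -10) [129. 195.]
(112, 101, -10) [195. 500.]
```

View pics/c10.png

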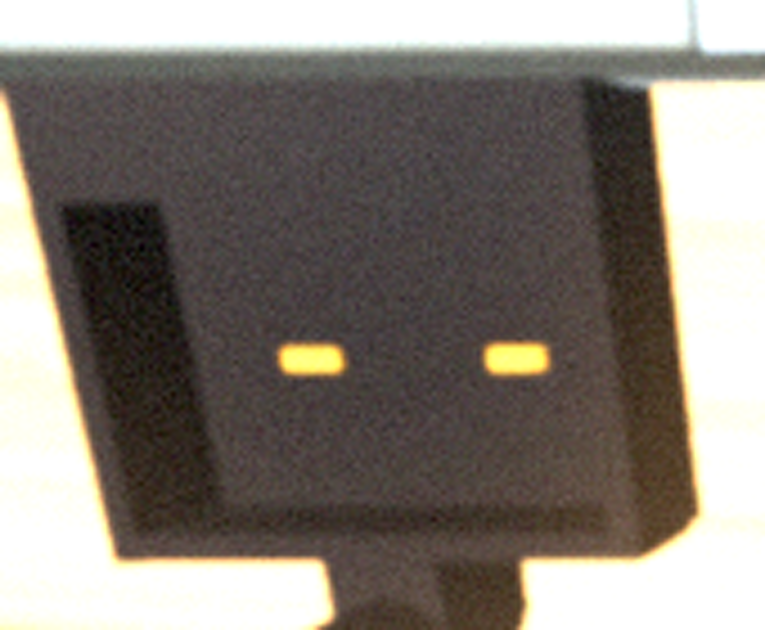

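>>> apply_moves --pt "0 0.6 -1.2 0 0" --pt "0 0.6 -1.2 0 0" --pt "0 0.6 -1.2 0 0" --pt "0 0.6 -1.2 0 0" --pt "0 0.6 -1.2 0 0" --pt "0 0.6 -1.2 0 0" --pt "0 0.6 -1.2 0 0" --pt "0 0.5 -1.2 0 0" --pt "0 0.5 -1.2 0 0" --pt "0 0.5 -1.2 0 -0.005" --pt "0 0 0 0 0"

```text
time_s: 35.65
eef_pos: [470.5, 137.7, 105.5]
ee_rot: [-0.0, 1.0, 0.031, 0.0]
force: [0.4, 0.1, -0.7]
grip_width: 0.696
```

Run:
```python
from h import *
i,im=grab("wrist","w36"); plan(m2w(75,79,54),3.5,4); s,p,R,y=pose(); print(w2m(p))
im2=np.clip(im.astype(float)*1.6,0,255).astype(np.uint8); crop(im2,130,150,420,360,2.7,"c11")
pts=[(x,y,z) for z in (10,) for x in (38,42,108,112) for y in (57,101)]
for q,p in zip(pts,proj(i,[m2w(*q) for q in pts])): print(q,((p-[130,150])*2.7).round(0))
```

```text
at [470.1 136.8 105.4] yaw 3.6 step mm 8.8 t 35.7 jaw 5.99 F [-0.3 -0.4 -1.5]
4 x [-0.0, 0.01, 0.88, 0.0]
[75.45764714 78.82703473 89.36181361]
(38, 57, 10) [549. 105.]
(38, 101, 10) [539. 274.]
(42, 57, 10) [532. 105.]
(42, 101, 10) [523. 274.]
(108, 57, 10) [253. 105.]
(108, 101, 10) [261. 273.]
(112, 57, 10) [236. 104.]
(112, 101, 10) [245. 273.]
```

View pics/c11.png

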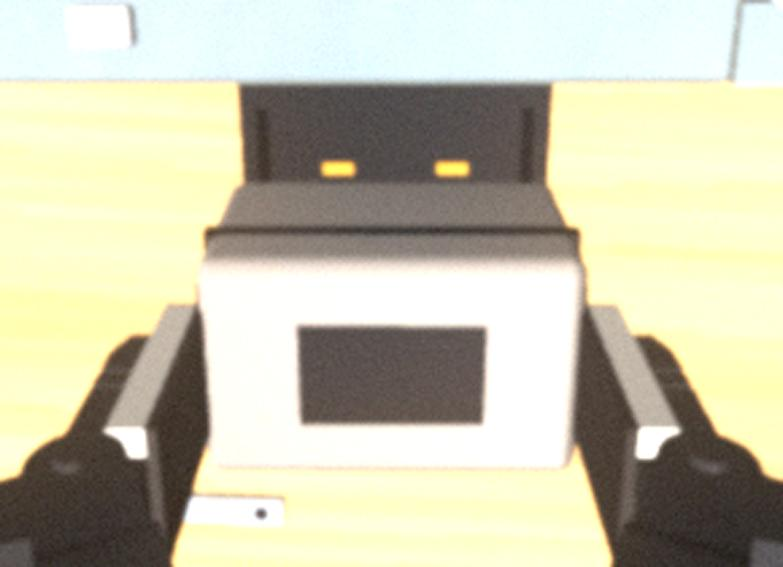

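>>> apply_moves --pt "0 0 0.05 1.0 0" --pt "0 0 0 1.0 0" --pt "0 0 0 1.0 0" --pt "0 0 0 0.7 0" --pt "0 0 0 0 0" --pt "0 0 0 0 0"

```text
time_s: 36.2
eef_pos: [469.9, 135.6, 67.9]
ee_rot: [0.0, 1.0, 0.031, -0.001]
force: [0.1, 0.5, -1.7]
grip_width: 0.697
```

Run:
```python
from h import *
i,im=grab("wrist","w37"); s,p,R,y=pose(); print(w2m(p),p,s["force"],np.degrees(y))
im2=np.clip(im.astype(float)*1.6,0,255).astype(np.uint8); crop(im2,130,150,420,360,2.7,"c11")
i,im=grab("scene","s8"); crop(im,320,170,440,260,6,"c12")
```

```text
[74.28845146 78.75811039 52.36473372] [470.24494265 135.65470237  68.36473372] [ 0.2517153   0.07360148 -1.45671768] 3.526670721733801
```

View pics/c11.png

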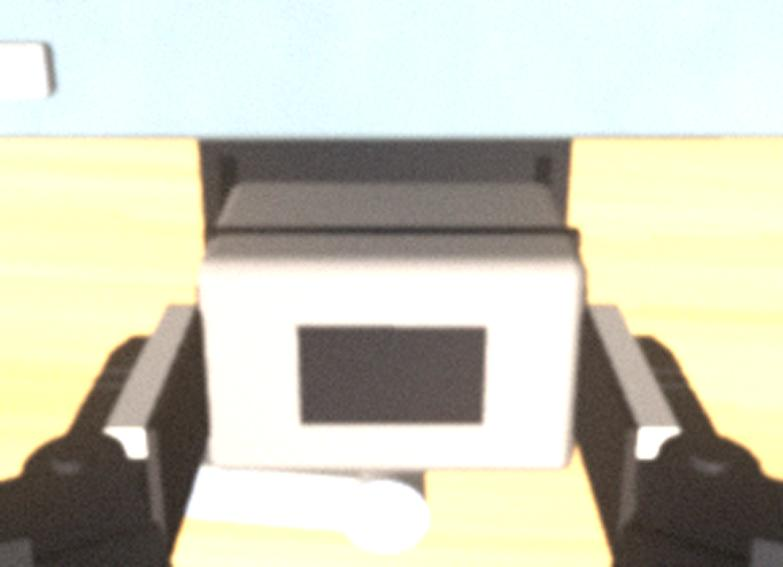

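View pics/c12.png

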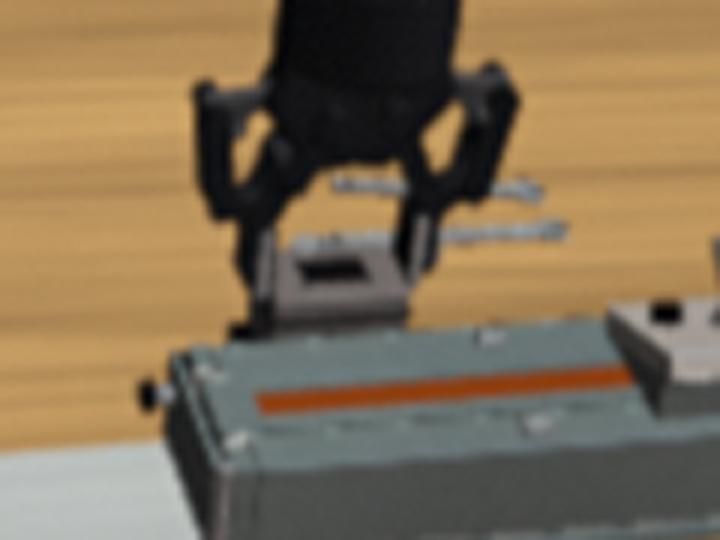

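>>> apply_moves --pt "0 0 -0.1 0.3 0" --pt "0 0 0 0.5 0" --pt "0 0 0 0.5 0" --pt "0 0 0 0 0"

```text
time_s: 36.63
eef_pos: [469.5, 136.8, 54.3]
ee_rot: [0.0, 1.0, 0.031, -0.001]
force: [0.6, 0.1, -1.3]
grip_width: 0.695
```

Run:
```python
from h import *
i,im=grab("wrist","w38"); s,p,R,y=pose(); print(w2m(p),p,s["force"],np.degrees(y))
im2=np.clip(im.astype(float)*1.6,0,255).astype(np.uint8); crop(im2,130,150,420,360,2.7,"c11")
```

```text
[75.44150811 79.21193863 38.79357112] [469.72154167 136.77807831  54.79357112] [ 0.11224535  0.30905258 -1.48650814] 3.542556695540646
```

View pics/c11.png

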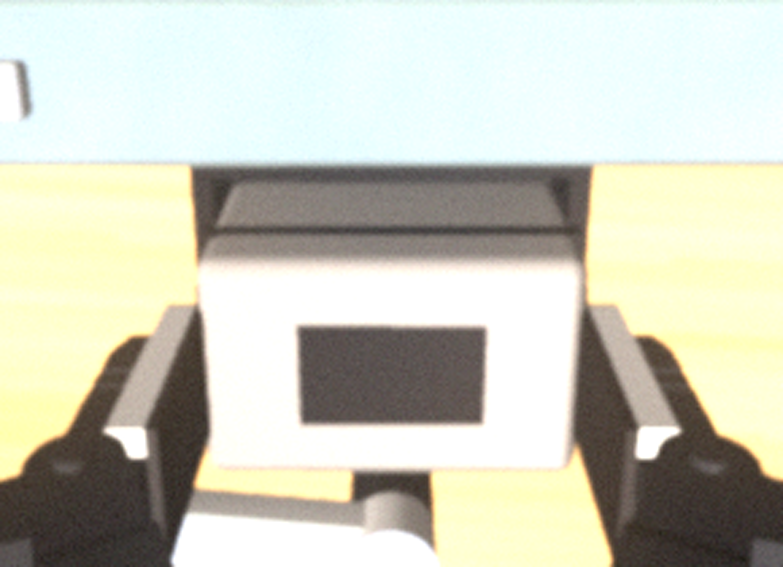

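The pack is centred and entering the pocket with no contact force. Lowering further.

>>> apply_moves --pt "0 0 0 0.4 0" --pt "0 0 0 0.4 0" --pt "0 0 0 0.2 0" --pt "0 0 0 0 0"

```text
time_s: 37.02
eef_pos: [469.8, 136.7, 44.8]
ee_rot: [0.0, 1.0, 0.031, -0.001]
force: [-0.8, -0.3, -1.5]
grip_width: 0.696
```

>>> apply_moves --pt "0 0 0 0.1 0" --pt "0 0 0 0.1 0" --pt "0 0 0 0 0"

```text
time_s: 37.27
eef_pos: [470.1, 136.8, 43.3]
ee_rot: [-0.0, 1.0, 0.031, -0.0]
force: [-0.3, 0.2, -2.2]
grip_width: 0.7
```

>>> apply_moves --pt "0 0 0 0.1 0" --pt "0 0 0 0 0"

```text
time_s: 37.43
eef_pos: [470.1, 136.8, 42.3]
ee_rot: [-0.0, 1.0, 0.031, 0.0]
force: [0.5, 0.0, -0.9]
grip_width: 0.696
```

>>> apply_moves --pt "6.3 0 0 0 0" --pt "6.6 0 0 0 0" --pt "7.0 0 0 0 0" --pt "8.0 0 0 -0.2 0" --pt "8.0 0 0 -0.5 0" --pt "8.0 0 0 -1.5 0" --pt "8.0 0 0 -2.5 0" --pt "8.0 0 0 -3 0" --pt "8.0 0 0 -3 0" --pt "8 0 0 0 0"

```text
time_s: 38.27
eef_pos: [472.5, 137.0, 155.1]
ee_rot: [-0.0, 1.0, 0.031, 0.005]
force: [-0.3, 0.5, 1.4]
grip_width: 0.933
```

Run:
```python
from h import *
i,im=grab("wrist","w39"); s,p,R,y=pose(); print(w2m(p),p,s["force"],np.degrees(y))
i,im=grab("scene","s9"); crop(im,320,170,440,260,6,"c12")
```

```text
[ 75.45530653  77.48768565 136.37527724] [471.44197757 136.89706129 152.37527724] [-0.00949779 -0.04010995 -0.36081103] 3.5467857445945468
```

View pics/w39.png

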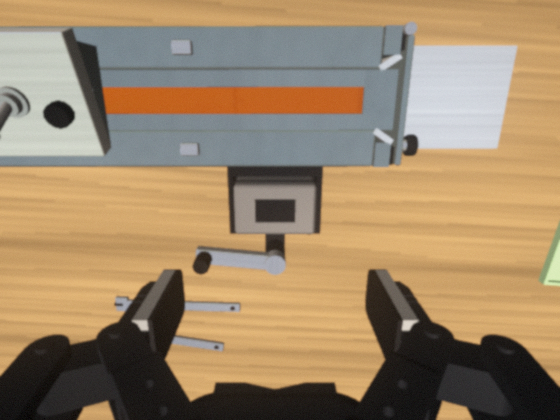

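View pics/c12.png

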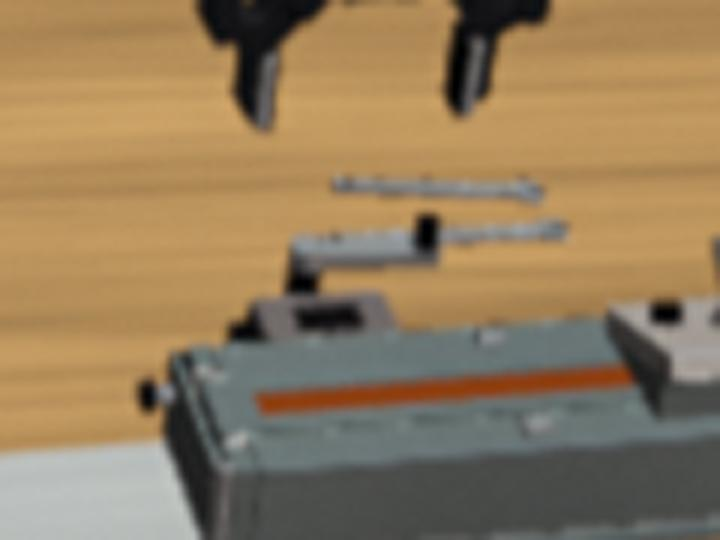

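The pack is seated in its bay at (275,205). The lever pivot is at (276,262) and its knob at (202,262). Next I plan the lever sweep.

Run:
```python
from h import *
i,im=load("w39"); crop(im,180,150,340,280,5,"c13")
print("knob",w2m(onz(i,[(202,258)],70.5)[0]),"pivot",w2m(onz(i,[(276,262)],54.5)[0]))
c=onz(i,[(236,184),(316,183),(314,234),(235,234)],44); print([w2m(q).round(1) for q in c])
A=[]
for a in np.arange(1.65,-0.01,-0.15):
    e=np.array([np.sin(a),-np.cos(a)]);n=np.array([np.cos(a),np.sin(a)])
    F=np.array([75,118])+53*e+n*(6+11*abs(n[1])+14.5*abs(n[0])); A.append(F); print(round(a,2),F.round(0))
A=np.array(A);d=np.diff(A,axis=0); print(np.c_[-d[:,1],-d[:,0]].round(0).tolist())
plan(m2w(128,148,116),3.5,6)
```

```text
knob [125.29975503 105.93806579  54.5       ] pivot [ 73.45460114 117.14112118  38.5       ]
[array([102.9,  59.3,  28. ]), array([44.4, 58.4, 28. ]), array([44.4, 98.7, 28. ]), array([104.9,  98.8,  28. ])]
1.65 [126. 140.]
1.5 [129. 132.]
1.35 [131. 126.]
1.2 [132. 119.]
1.05 [132. 111.]
0.9 [131. 104.]
0.75 [129.  96.]
0.6 [125.  88.]
0.45 [120.  81.]
0.3 [113.  74.]
0.15 [105.  69.]
0.0 [96. 65.]
[[8.0, -3.0], [6.0, -2.0], [7.0, -1.0], [7.0, -0.0], [8.0, 1.0], [8.0, 2.0], [8.0, 4.0], [7.0, 5.0], [6.0, 7.0], [5.0, 8.0], [4.0, 9.0]]
at [470.5 136.8 150.4] yaw 3.5 step mm 14.8 t 38.37 jaw 8.03 F [-0.2 -0.3 -0.6]
6 x [-1.16, -0.88, 0.31, 0.0]
```

View pics/c13.png

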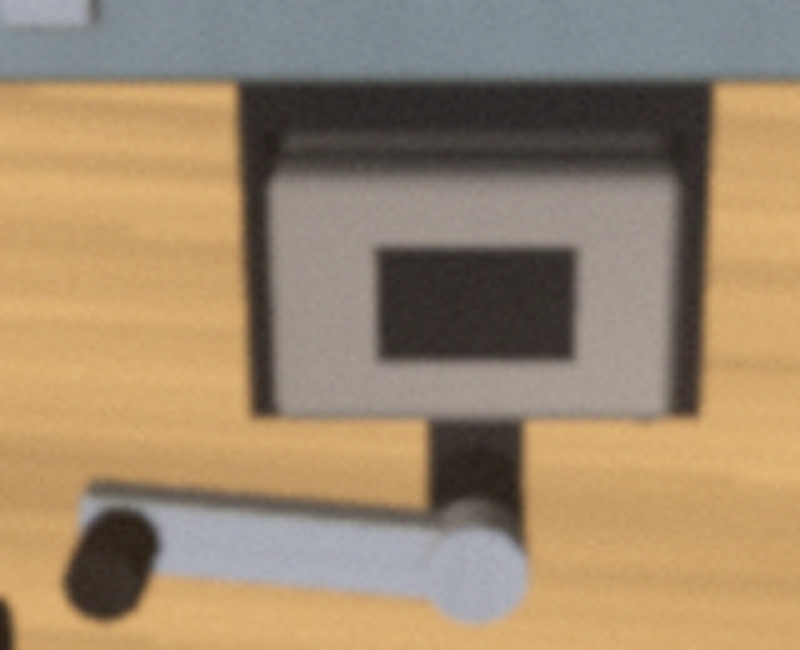

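>>> apply_moves --pt "0 -1.2 -0.9 0.3 0" --pt "0 -1.2 -0.9 0.3 0" --pt "0 -1.2 -0.9 0.3 0" --pt "0 -1.2 -0.9 0.3 0" --pt "0 -1.2 -0.9 0.3 0" --pt "0 -1.2 -0.9 0.3 0" --pt "0 0 0 0 0"

```text
time_s: 38.95
eef_pos: [392.3, 187.0, 129.9]
ee_rot: [0.0, 0.999, 0.032, -0.002]
force: [0.7, -0.4, 0.1]
grip_width: -0.003
```

Run:
```python
from h import *
i,im=grab("wrist","w40"); plan(m2w(128,146,53),3.5,6)
```

```text
at [393.8 186.5 130.5] yaw 3.6 step mm 10.3 t 39.0 jaw -0.03 F [ 0.2 -0.5 -0.2]
[[0.1, 0.03, 1.02, 0.0], [0.1, 0.03, 1.02, 0.0], [0.1, 0.03, 1.02, 0.0], [0.1, 0.03, 1.02, 0.0], [0.1, 0.03, 1.02, 0.0], [0.1, 0.03, 1.02, 0.0]]
```

View pics/w40.png

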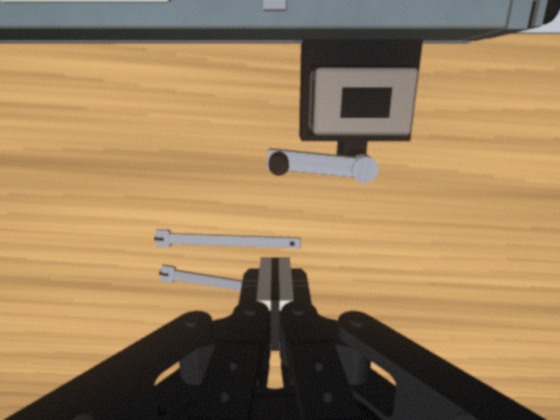

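>>> apply_moves --pt "0 0 0 1.0 0" --pt "0 0 0 1.0 0" --pt "0 0 0 1.0 0" --pt "0 0.1 0 1.0 0" --pt "0 0.2 0 1.0 0" --pt "0 0.2 0 1.0 0" --pt "0 0 0 0 0"

```text
time_s: 39.58
eef_pos: [399.7, 186.1, 69.6]
ee_rot: [0.0, 1.0, 0.031, -0.001]
force: [-0.6, 0.2, 0.8]
grip_width: 0.001
```

Run:
```python
from h import *
i,im=grab("wrist","w41"); s,p,R,y=pose(); print(w2m(p),s["force"])
i,im=grab("scene","s10"); crop(im,340,160,460,250,6,"c12")
```

```text
[129.08305762 145.94943903  54.51164268] [ 0.39345387  0.56105559 -0.62493386]
```

View pics/w41.png

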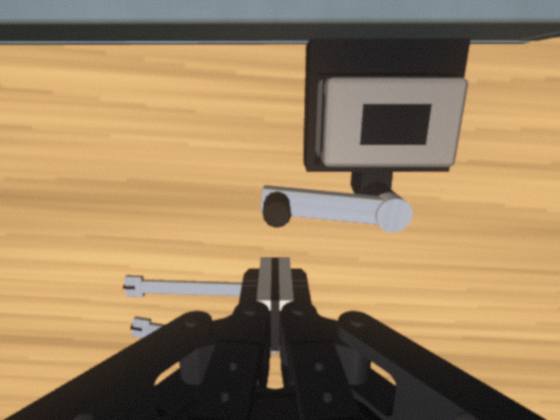

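View pics/c12.png

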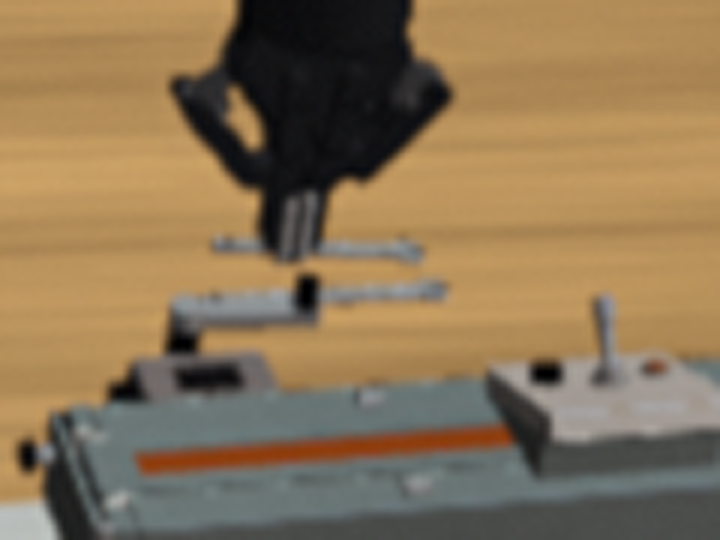

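>>> apply_moves --pt "0 0.8 0 0 0" --pt "0 0.6 -0.1 0 0" --pt "0 0.6 -0.1 0 0" --pt "0 0.7 -0.1 0 0" --pt "0 0.7 0 0 0" --pt "0 0.8 0.1 0 0" --pt "0 0.8 0.2 0 0" --pt "0 0.8 0.4 0 0" --pt "0 0 0 0 0"

```text
time_s: 40.43
eef_pos: [459.8, 185.5, 71.5]
ee_rot: [-0.0, 1.0, 0.03, 0.001]
force: [-0.0, 1.0, 0.9]
grip_width: -0.003
```

Run:
```python
from h import *
i,im=grab("wrist","w42"); s,p,R,y=pose(); print(w2m(p),s["force"])
```

```text
[124.98622569  86.93520809  55.39817626] [ 0.06347419  0.2403652  -0.06782255]
```

View pics/w42.png

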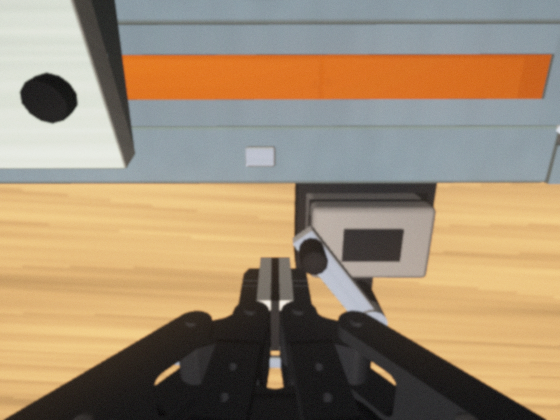

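Lever is half closed and moving freely over the pack. Continuing.

>>> apply_moves --pt "0 0.7 0.5 0 0" --pt "0 0.6 0.7 0 0" --pt "0 0.5 0.8 0 0" --pt "0 0.3 0.7 0 0" --pt "0 0 0 0 0"

```text
time_s: 40.9
eef_pos: [481.6, 159.0, 71.5]
ee_rot: [0.0, 1.0, 0.03, 0.0]
force: [0.4, 0.1, 0.2]
grip_width: -0.004
```

Run:
```python
from h import *
i,im=grab("wrist","w43"); s,p,R,y=pose(); print(w2m(p),s["force"])
```

```text
[97.51696679 66.40817169 55.42039882] [-0.68197841  0.05194415  0.64216942]
```

View pics/w43.png

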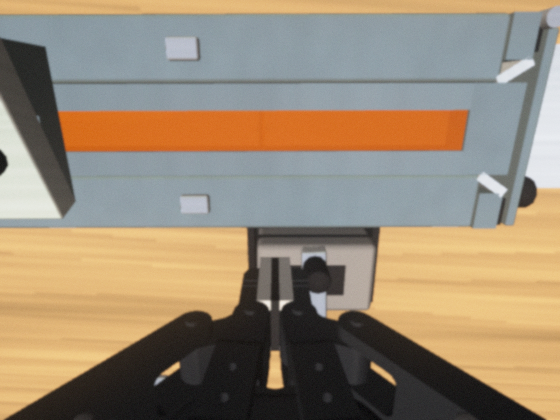

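Nearly shut. A few small pushes along tool +y until it stops.

>>> apply_moves --pt "0 0 0.15 0 0" --pt "0 0 0.15 0 0" --pt "0 0 0 0 0"

```text
time_s: 41.2
eef_pos: [480.8, 157.4, 71.4]
ee_rot: [-0.0, 1.0, 0.031, 0.0]
force: [0.6, 0.5, -0.1]
grip_width: -0.002
```

>>> apply_moves --pt "0 0 0.15 0 0" --pt "0 0 0.1 0 0" --pt "0 0 0 0 0"

```text
time_s: 41.45
eef_pos: [481.0, 155.5, 71.5]
ee_rot: [-0.001, 1.0, 0.031, 0.0]
force: [1.1, 5.9, -1.0]
grip_width: 0.001
```

Run:
```python
from h import *
i,im=grab("wrist","w44"); s,p,R,y=pose(); print(w2m(p),s["force"]); crop(im,220,210,400,330,4.4,"c14")
```

```text
[93.4252407  66.80691242 55.45992843] [ 0.90659664  4.60276565 -0.70360367]
```

View pics/c14.png

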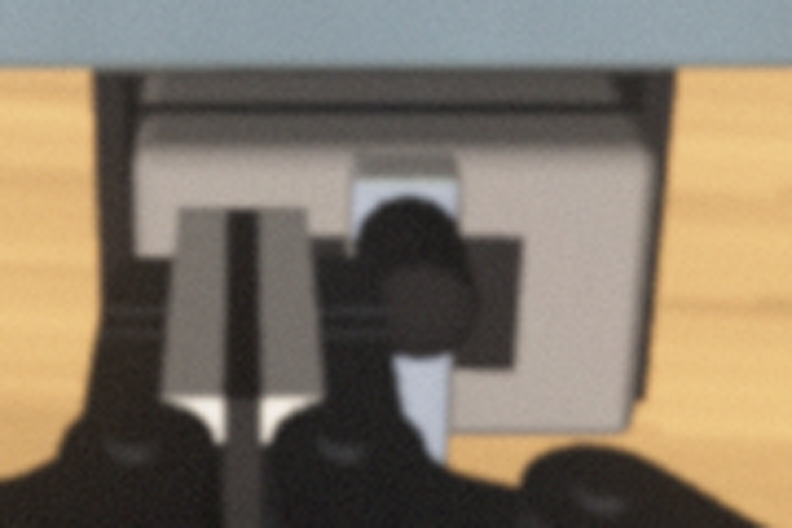

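>>> apply_moves --pt "0 0 0.1 0 0" --pt "0 0 0 0 0"

```text
time_s: 41.67
eef_pos: [481.0, 155.0, 71.5]
ee_rot: [-0.001, 1.0, 0.031, 0.0]
force: [1.0, 8.4, -0.9]
grip_width: -0.0
```

>>> apply_moves --pt "0 0 -0.5 0 0" --pt "0 0 -1 0 0" --pt "0 0 -1 -1 0" --pt "0 -0.5 0 -2.5 0" --pt "0 -1 0 -3 0" --pt "0 -1 0 -3 0" --pt "0 -1 0 0 0" --pt "0 0 0 0 0"

```text
time_s: 42.33
eef_pos: [443.8, 177.4, 167.7]
ee_rot: [0.0, 1.0, 0.031, 0.001]
force: [-0.9, 0.9, -0.9]
grip_width: -0.0
```

Run:
```python
from h import *
i,im=grab("wrist","w45"); s,p,R,y=pose(); print(p,w2m(p),s["force"])
print("toggle pivot",m2w(220,2,77.6), "tip off",m2w(220,2+30*np.sin(.698),77.6+30*np.cos(.698)))
pk=onz(i,[(0,0)],44)
```

```text
[444.14432462 177.18735992 166.65939605] [117.3301814  102.27303508 150.65939605] [-0.35579202  0.06098527 -0.56277679]
toggle pivot [537.984 285.738  93.6  ] tip off [518.74195974 284.56188331 116.58387276]
```

View pics/w45.png

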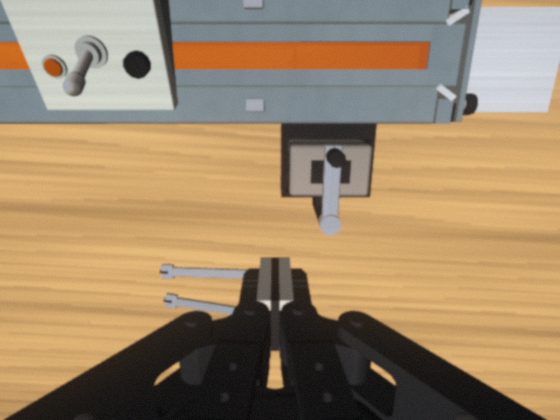

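The lever is shut across the pack. The toggle is off, with its tip at (74,86). Checking its position.

Run:
```python
from h import *
i,im=load("w45")
print("tip",w2m(onz(i,[(74,86)],116.6)[0]),"base",w2m(onz(i,[(91,50)],92)[0]))
print("lever pivot",w2m(onz(i,[(330,226)],54.5)[0]),"knob top",w2m(onz(i,[(336,158)],70.5)[0]))
c=onz(i,[(290,142),(373,142),(371,196),(290,196)],44); print([w2m(q).round(1) for q in c], w2m(c.mean(0)))
plan(m2w(219.5,55,106),3.5,10)
```

```text
tip [217.93951042  19.80107653 100.6       ] base [218.68669822   0.60879029  76.        ]
lever pivot [ 74.06931332 119.91753675  38.5       ] knob top [75.47592125 64.39318029 54.5       ]
[array([105.4,  57.5,  28. ]), array([44.1, 57.3, 28. ]), array([41.7, 98.9, 28. ]), array([104.7,  99.1,  28. ])] [73.9728599  78.20955709 28.        ]
at [444.1 177.2 166.7] yaw 3.6 step mm 12.1 t 42.38 jaw 0.0 F [-0.4  0.1 -0.6]
[[0.47, -1.02, 0.45, 0.0], [0.47, -1.02, 0.45, 0.0], [0.47, -1.02, 0.45, 0.0], [0.47, -1.02, 0.45, 0.0], [0.47, -1.02, 0.45, 0.0], [0.47, -1.02, 0.45, 0.0], [0.47, -1.02, 0.45, 0.0], [0.47, -1.02, 0.45, 0.0], [0.47, -1.02, 0.45, 0.0], [0.47, -1.02, 0.45, 0.0]]
```

>>> apply_moves --pt "0 0.4 -1.0 0 0" --pt "0 0.4 -1.0 0 0" --pt "0 0.4 -1.0 0 0" --pt "0 0.4 -1.0 0.3 0" --pt "0 0.4 -1.0 0.5 0" --pt "0 0.4 -1.0 0.5 0" --pt "0 0.4 -1.0 0.7 0" --pt "0 0.4 -1.0 0.7 0" --pt "0 0.4 -1.0 0.8 0" --pt "0 0.4 -1.0 0.8 0" --pt "0 0 0 0 0"

```text
time_s: 43.3
eef_pos: [477.9, 280.5, 121.2]
ee_rot: [0.0, 1.0, 0.031, -0.001]
force: [-0.6, 0.1, -0.2]
grip_width: -0.003
```

Run:
```python
from h import *
i,im=grab("wrist","w46"); s,p,R,y=pose(); print(p,w2m(p),s["force"])
i,im=grab("scene","s11"); crop(im,370,130,500,250,5,"c15")
```

```text
[477.93185615 279.71853372 122.11919959] [217.59525343  62.29867701 106.11919959] [-0.1737979  -0.70139804  0.09944914]
```

View pics/w46.png

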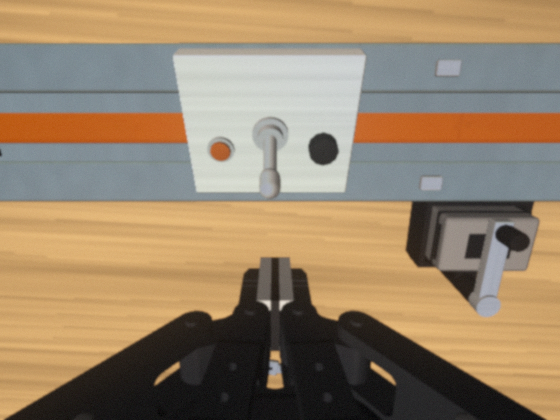

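View pics/c15.png

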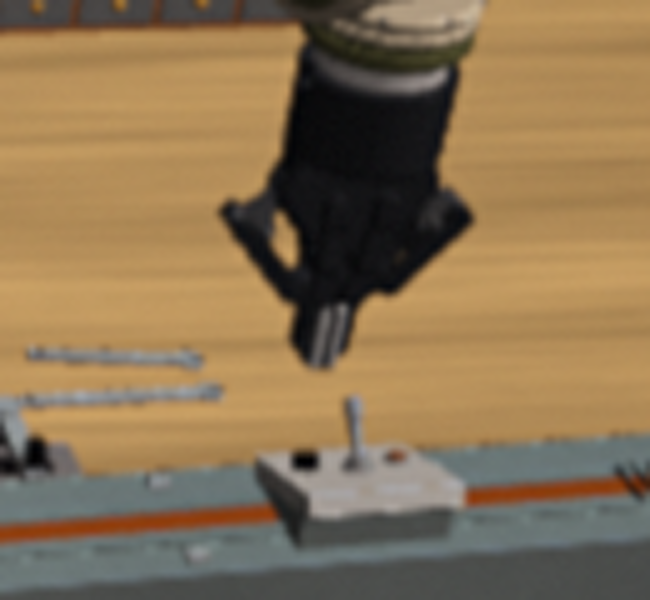

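>>> apply_moves --pt "0 1.0 0 0 0" --pt "0 1.0 0 0 0" --pt "0 0.4 0 0 0" --pt "0 0.4 0 0 0" --pt "0 0.4 0 0 0" --pt "0 0.4 0 0 0" --pt "0 0.3 0 0 0" --pt "0 0.2 0 0 0" --pt "0 0 0 0 0"

```text
time_s: 44.15
eef_pos: [519.4, 281.5, 123.5]
ee_rot: [-0.0, 1.0, 0.031, 0.0]
force: [-0.1, 0.2, -0.6]
grip_width: -0.001
```

Run:
```python
from h import *
i,im=grab("wrist","w47"); s,p,R,y=pose(); print(p,w2m(p),s["force"])
```

```text
[519.22978482 281.46307838 123.29883952] [216.81713535  20.97692697 107.29883952] [0.05638292 0.32005818 1.01626323]
```

View pics/w47.png

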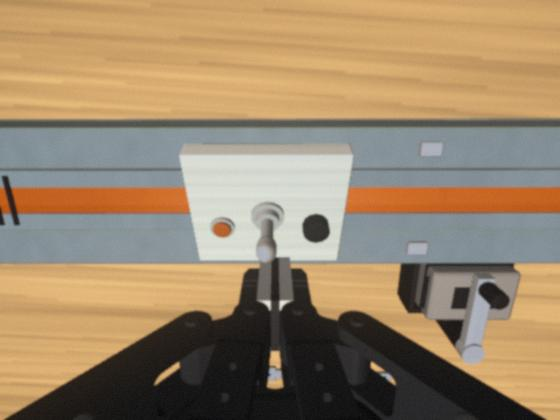

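>>> apply_moves --pt "0 0.2 0 0 0" --pt "0 0.1 0 0 0" --pt "0 0 0 0 0"

```text
time_s: 44.45
eef_pos: [522.4, 281.7, 123.3]
ee_rot: [0.0, 1.0, 0.031, -0.0]
force: [-0.2, 0.2, 1.7]
grip_width: -0.002
```

>>> apply_moves --pt "0 0.1 0 0 0" --pt "0 0 0 0 0"

```text
time_s: 44.62
eef_pos: [523.1, 281.8, 123.3]
ee_rot: [0.0, 1.0, 0.031, -0.0]
force: [-1.4, -0.1, 1.1]
grip_width: 0.0
```

>>> apply_moves --pt "0 0.1 0 0 0" --pt "0 0 0 0 0"

```text
time_s: 44.78
eef_pos: [523.4, 281.9, 123.3]
ee_rot: [0.0, 1.0, 0.031, -0.001]
force: [-5.5, -0.4, 3.2]
grip_width: 0.001
```

Run:
```python
from h import *
i,im=grab("wrist","w47"); s,p,R,y=pose(); print(p,w2m(p),s["force"])
```

```text
[523.41953057 281.87180158 123.24921444] [216.96946661  16.77062859 107.24921444] [-6.07743055 -0.57384876  2.55089331]
```

>>> apply_moves --pt "0 0.1 0 0 0" --pt "0 0 0 0 0"

```text
time_s: 45.0
eef_pos: [523.7, 281.9, 123.2]
ee_rot: [0.0, 1.0, 0.031, -0.002]
force: [-10.0, -0.9, 5.5]
grip_width: -0.001
```

>>> apply_moves --pt "0 -0.5 0 0 0" --pt "0 -1.5 0 0 0" --pt "0 -2.5 0 -1 0" --pt "0 -2.5 0 -1 0" --pt "0 -2 0 -2 0" --pt "0 0 0 0 0"

```text
time_s: 45.5
eef_pos: [433.9, 277.0, 166.5]
ee_rot: [-0.001, 0.999, 0.032, 0.002]
force: [-0.8, 0.7, 0.5]
grip_width: 0.0
```

Run:
```python
from h import *
i,im=grab("wrist","w48"); s,p,R,y=pose(); print(p,w2m(p),s["force"])
crop(im,160,0,400,180,3.2,"c17")
f=lambda a:[proj(i,[m2w(219,2+r*np.sin(.698-a),77.6+r*np.cos(.698-a))]).round(0)[0] for r in (0,30)]
print("0",f(0),"0.58",f(.58),"0.7",f(.7))
i,im=grab("scene","s12"); crop(im,300,180,520,300,3.6,"c16")
i,im=grab("top","t12")
```

```text
[435.27421449 276.82964447 165.21430591] [217.31425809 105.04722562 149.21430591] [ 0.5147119   0.05924076 -0.56646965]
0 [array([271.,  46.]), array([271.,  82.])] 0.58 [array([271.,  46.]), array([271.,  46.])] 0.7 [array([271.,  46.]), array([271.,  37.])]
```

View pics/w48.png

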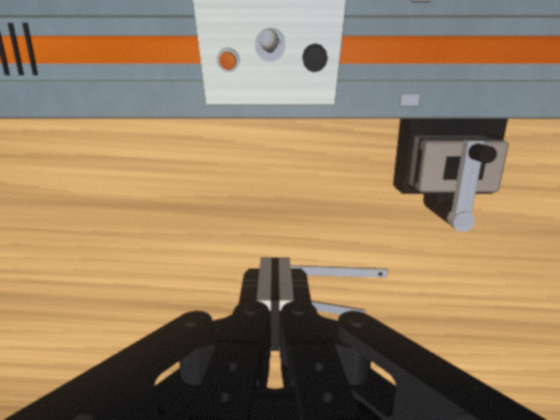

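View pics/c16.png

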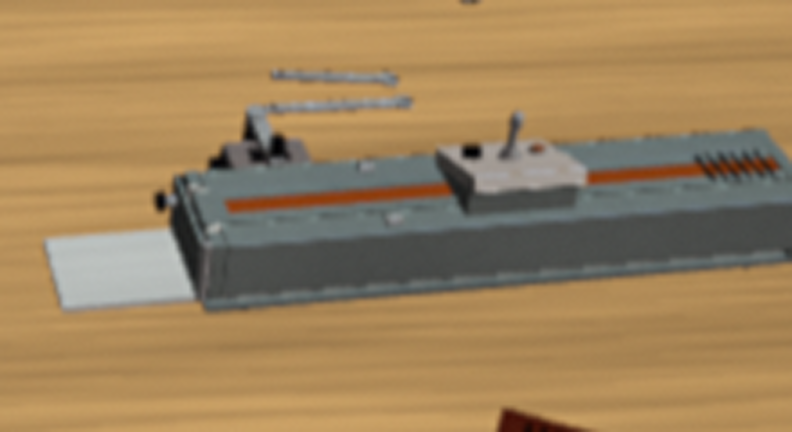

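View pics/t12.png

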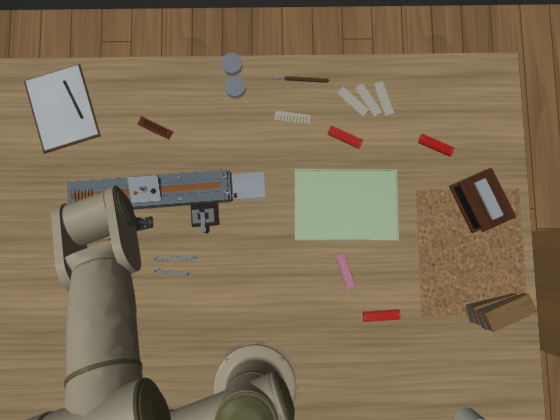

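View pics/c17.png

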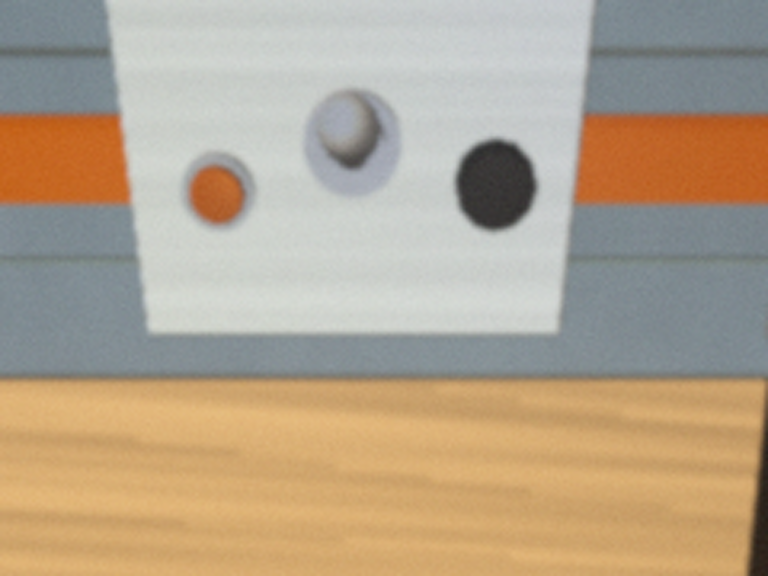

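The toggle tip is at row 37, against a predicted 37 for the stop and 46 for 0.58 rad. Door and lever are still shut, and the robot is clear of everything. Handing in.

Run:
```python
from rig import ctrl
print(ctrl.finish_job()); print(ctrl.sense()["time_s"])
```

```text
the job is handed in; nothing more can be done
None
the job is handed in; nothing more can be done
```

The job is handed in at about 46 s of the 210 s allowed, and my last checks before that found nothing wrong. `finish_job` reports no verdict.

I fed the three harmonicas in the tray into the tube one after another and shut the door. Then I seated the power pack, swung the lever shut across it and flipped the toggle up last.

- **Harmonicas:** After the last push its tail measured about level with the mouth, give or take 2 mm. I could not see into the tube once the door was shut.
- **Door:** It stopped at about 13 N, with its outer face where it should be when shut, and looked flush in the scene view.
- **Pack:** It measured within about 1.5 mm of the bay centre, and its top looked right for a seated pack.
- **Lever:** It reached its stop at about 8 N, with its knob within about 1 mm of where it should be when shut.
- **Toggle:** It reached its stop at about 10 N and measured about 0.68 rad.
- **Loose parts:** I never touched the comb, the reed plate or the wrenches. In the final top view they look to be where they started.

I noticed no knock to a harmonica and no loss of grip. The only small disagreement was 1 to 2 mm between camera readings of the bay and the pack. I corrected that by lining them up in a single view before lowering the pack.

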